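Charge a ball mill with pellets and one level scoop of balls, then clamp it shut

TASK

Load the mill: put every sample pellet from the tray into the grinding bowl, and add one level scoop of grinding balls - scoop them heaped from the bin, draw the scoop level under the bin's strike bar so that the surplus falls back and just the full pocket of four balls is left, and tip those into the bowl. Then shut the bowl's cover and turn its three clamp bolts clockwise until they are fully home. Stand the scoop back upright on the tray, leave all other balls in the bin, and do not disturb the dropper bottle or the beaker.

Things in the scene. Friction and masses are not known exactly. Their poses are not given: they have to be found in the camera images.
- bowl_mid (a point): Point on the axis of the mill's steel grinding bowl, 30 mm below its rim, 95 mm above the bench; a thing is in the bowl when its origin is within 48 mm of it. Bowl 92 mm across inside, 116 outside, rim 125 mm up, 57 deep. Mill axes (fixed white housing 220 x 200 mm, 58 high): z up, y from the bowl to the cover's hinge, whose axis lies along x at rim height, 85 mm from the bowl's axis.
- cover (a joint): Hinge of the bowl's round aluminium cover (122 mm across, 10 thick, 0.5 kg): 0 shut, 1.57 upright, 1.9 open stop; starts at 1.6 to 1.75, leaning away from the bowl. Across from the hinge a tab 36 mm wide (centred at mill x = 0) reaches 175 mm from the hinge axis. Its stiff hinge holds it near upright; pushed on its outer face below about 1.1 it swings shut by itself in about 2 s.
- bolt1 (a joint): Captive clamp bolt in the cover, next to the hinge: cover shut, its upright axis is at mill x = 0, y = +60 mm from the bowl's axis. Grows clockwise seen from above, 0 slack to end stop 2.4 (fully home); starts 0 to 0.6, friction 0.06 N m, stays put. Black bar handle 44 mm long, 14 thick, 146 to 174 mm above the bench (cover's face at 136); at 0 the bar lies along the mill's x.
- bolt2 (a joint): Second clamp bolt, in all else like bolt1; cover shut, its axis is at mill x = -52, y = -30 mm from the bowl's axis.
- bolt3 (a joint): Third clamp bolt, in all else like bolt1; cover shut, its axis is at mill x = +52, y = -30 mm from the bowl's axis.
- bin: Ball bin, fixed; origin on the bench under mid-channel, x from near wall (45 mm) to far end, z up. Channel y -27 to 27, x -115 to 95 mm; floor 17 mm up at x = 0, falling 6 degrees to +x; walls 40 high, then slopes (25 degrees at +y, else 35) out to walls 85 high (y -75, 100, x 140). Strike bar: steel blade along x, 4 thick, at y = +30, from its free end x = 38 to a post at 143, z 118 to 140.
- tray: Shallow steel tray, fixed, 180 mm (x) by 240 (y), floor 3 mm thick, rim 8 mm high, origin on the bench under its middle, z up; at the start the scoop stands on its +y half and the pellets on its -y half.
- scoop: Scoop, 150 g; origin under its pocket, x to its open front, z up. Pocket 44 mm wide (48 outside), back wall x = -21.5, rib 7 high in the middle, ridge 5.5 high at x = 17.5, lip at x = 32, floor 2.5, rim 23 high to x = 14. 4 balls (2 each side of the rib) fill it level; nose down 40 degrees empties it. Handle: bar 12 thick (y), 18 wide, from x -38, z 6 to x -70, z 95; grip at x -61, z 69.
- pellet1: grey sample pellet, a flat cylinder 28 mm across and 18 mm high, 30 g, standing on the tray; origin at the centre of its underside. One to three pellets are there; an absent one has no pose
- pellet2: grey sample pellet, a flat cylinder 28 mm across and 18 mm high, 30 g, standing on the tray; origin at the centre of its underside. One to three pellets are there; an absent one has no pose
- pellet3: grey sample pellet, a flat cylinder 28 mm across and 18 mm high, 30 g, standing on the tray; origin at the centre of its underside. One to three pellets are there; an absent one has no pose
- ball0: polished steel grinding ball, 20 mm across, 33 g, one of eleven alike, which roll to the far end of the bin's channel; origin at its centre. To strike balls off: scoop along the bin's x with its origin at bin x = 65 mm, rim just under the blade, drawn along y; there the blade covers the pocket and clears the handle. A sideways shake beforehand settles the balls
- ball1: polished steel grinding ball, 20 mm across, 33 g, one of eleven alike, which roll to the far end of the bin's channel; origin at its centre
- ball2: polished steel grinding ball, 20 mm across, 33 g, one of eleven alike, which roll to the far end of the bin's channel; origin at its centre
- ball3: polished steel grinding ball, 20 mm across, 33 g, one of eleven alike, which roll to the far end of the bin's channel; origin at its centre
- ball4: polished steel grinding ball, 20 mm across, 33 g, one of eleven alike, which roll to the far end of the bin's channel; origin at its centre
- ball5: polished steel grinding ball, 20 mm across, 33 g, one of eleven alike, which roll to the far end of the bin's channel; origin at its centre
- ball6: polished steel grinding ball, 20 mm across, 33 g, one of eleven alike, which roll to the far end of the bin's channel; origin at its centre
- ball7: polished steel grinding ball, 20 mm across, 33 g, one of eleven alike, which roll to the far end of the bin's channel; origin at its centre
- ball8: polished steel grinding ball, 20 mm across, 33 g, one of eleven alike, which roll to the far end of the bin's channel; origin at its centre
- ball9: polished steel grinding ball, 20 mm across, 33 g, one of eleven alike, which roll to the far end of the bin's channel; origin at its centre
- ball10: polished steel grinding ball, 20 mm across, 33 g, one of eleven alike, which roll to the far end of the bin's channel; origin at its centre
- dropper_a: bystander: amber dropper bottle with orange bulb, 38 mm across, 110 mm high; origin at the centre of its underside
- beaker: bystander: empty glass beaker, 68 mm across, 85 mm high; origin at the centre of its underside

How it is judged:
On the way, in this order (a step that is already met when the one before it is completed fails the run):
1. the scoop, with balls in it and held level, passes under the strike bar with its rim close below the bar's edge (0 to 9 mm, pocket centre under the blade) (x of scoop in the frame of bin between 0.049 and 0.095 m and y of scoop in the frame of bin between 0.018 and 0.042 m and z of scoop in the frame of bin between 0.086 and 0.099 m and angle between scoop's own z axis and vertical below 0.15 rad and distance between any of ball0, ball1, ball2, ball3, ball4, ball5, ball6, ball7, ball8, ball9, ball10 and scoop below 0.03 m), for 0.05 s.
2. exactly four balls and every pellet are in the bowl (((distance between each of ball0, ball1, ball2, ball3, ball4 and bowl_mid above 0.048 m and ((distance between each of ball5, ball6, ball7, ball8 and bowl_mid below 0.048 m and distance between each of ball9, ball10 and bowl_mid above 0.048 m) or (distance between each of ball5, ball6, ball7, ball9 and bowl_mid below 0.048 m and distance between each of ball8, ball10 and bowl_mid above 0.048 m) or (distance between each of ball5, ball6, ball7, ball10 and bowl_mid below 0.048 m and distance between each of ball8, ball9 and bowl_mid above 0.048 m) or (distance between each of ball5, ball6, ball8, ball9 and bowl_mid below 0.048 m and distance between each of ball7, ball10 and bowl_mid above 0.048 m) or (distance between each of ball5, ball6, ball8, ball10 and bowl_mid below 0.048 m and distance between each of ball7, ball9 and bowl_mid above 0.048 m) or (distance between each of ball5, ball6, ball9, ball10 and bowl_mid below 0.048 m and distance between each of ball7, ball8 and bowl_mid above 0.048 m) or (distance between each of ball5, ball7, ball8, ball9 and bowl_mid below 0.048 m and distance between each of ball6, ball10 and bowl_mid above 0.048 m) or (distance between each of ball5, ball7, ball8, ball10 and bowl_mid below 0.048 m and distance between each of ball6, ball9 and bowl_mid above 0.048 m) or (distance between each of ball5, ball7, ball9, ball10 and bowl_mid below 0.048 m and distance between each of ball6, ball8 and bowl_mid above 0.048 m) or (distance between each of ball5, ball8, ball9, ball10 and bowl_mid below 0.048 m and distance between each of ball6, ball7 and bowl_mid above 0.048 m) or (distance between each of ball5, ball10 and bowl_mid above 0.048 m and distance between each of ball6, ball7, ball8, ball9 and bowl_mid below 0.048 m) or (distance between each of ball5, ball9 and bowl_mid above 0.048 m and distance between each of ball6, ball7, ball8, ball10 and bowl_mid below 0.048 m) or (distance between each of ball5, ball8 and bowl_mid above 0.048 m and distance between each of ball6, ball7, ball9, ball10 and bowl_mid below 0.048 m) or (distance between each of ball5, ball7 and bowl_mid above 0.048 m and distance between each of ball6, ball8, ball9, ball10 and bowl_mid below 0.048 m) or (distance between each of ball5, ball6 and bowl_mid above 0.048 m and distance between each of ball7, ball8, ball9, ball10 and bowl_mid below 0.048 m))) or (((distance between ball0 and bowl_mid below 0.048 m and distance between each of ball1, ball2, ball3, ball4 and bowl_mid above 0.048 m) or (distance between each of ball0, ball2, ball3, ball4 and bowl_mid above 0.048 m and distance between ball1 and bowl_mid below 0.048 m) or (distance between each of ball0, ball1, ball3, ball4 and bowl_mid above 0.048 m and distance between ball2 and bowl_mid below 0.048 m) or (distance between each of ball0, ball1, ball2, ball4 and bowl_mid above 0.048 m and distance between ball3 and bowl_mid below 0.048 m) or (distance between each of ball0, ball1, ball2, ball3 and bowl_mid above 0.048 m and distance between ball4 and bowl_mid below 0.048 m)) and ((distance between each of ball5, ball6, ball7 and bowl_mid below 0.048 m and distance between each of ball8, ball9, ball10 and bowl_mid above 0.048 m) or (distance between each of ball5, ball6, ball8 and bowl_mid below 0.048 m and distance between each of ball7, ball9, ball10 and bowl_mid above 0.048 m) or (distance between each of ball5, ball6, ball9 and bowl_mid below 0.048 m and distance between each of ball7, ball8, ball10 and bowl_mid above 0.048 m) or (distance between each of ball5, ball6, ball10 and bowl_mid below 0.048 m and distance between each of ball7, ball8, ball9 and bowl_mid above 0.048 m) or (distance between each of ball5, ball7, ball8 and bowl_mid below 0.048 m and distance between each of ball6, ball9, ball10 and bowl_mid above 0.048 m) or (distance between each of ball5, ball7, ball9 and bowl_mid below 0.048 m and distance between each of ball6, ball8, ball10 and bowl_mid above 0.048 m) or (distance between each of ball5, ball7, ball10 and bowl_mid below 0.048 m and distance between each of ball6, ball8, ball9 and bowl_mid above 0.048 m) or (distance between each of ball5, ball8, ball9 and bowl_mid below 0.048 m and distance between each of ball6, ball7, ball10 and bowl_mid above 0.048 m) or (distance between each of ball5, ball8, ball10 and bowl_mid below 0.048 m and distance between each of ball6, ball7, ball9 and bowl_mid above 0.048 m) or (distance between each of ball5, ball9, ball10 and bowl_mid below 0.048 m and distance between each of ball6, ball7, ball8 and bowl_mid above 0.048 m) or (distance between each of ball5, ball9, ball10 and bowl_mid above 0.048 m and distance between each of ball6, ball7, ball8 and bowl_mid below 0.048 m) or (distance between each of ball5, ball8, ball10 and bowl_mid above 0.048 m and distance between each of ball6, ball7, ball9 and bowl_mid below 0.048 m) or (distance between each of ball5, ball8, ball9 and bowl_mid above 0.048 m and distance between each of ball6, ball7, ball10 and bowl_mid below 0.048 m) or (distance between each of ball5, ball7, ball10 and bowl_mid above 0.048 m and distance between each of ball6, ball8, ball9 and bowl_mid below 0.048 m) or (distance between each of ball5, ball7, ball9 and bowl_mid above 0.048 m and distance between each of ball6, ball8, ball10 and bowl_mid below 0.048 m) or (distance between each of ball5, ball7, ball8 and bowl_mid above 0.048 m and distance between each of ball6, ball9, ball10 and bowl_mid below 0.048 m) or (distance between each of ball5, ball6, ball10 and bowl_mid above 0.048 m and distance between each of ball7, ball8, ball9 and bowl_mid below 0.048 m) or (distance between each of ball5, ball6, ball9 and bowl_mid above 0.048 m and distance between each of ball7, ball8, ball10 and bowl_mid below 0.048 m) or (distance between each of ball5, ball6, ball8 and bowl_mid above 0.048 m and distance between each of ball7, ball9, ball10 and bowl_mid below 0.048 m) or (distance between each of ball5, ball6, ball7 and bowl_mid above 0.048 m and distance between each of ball8, ball9, ball10 and bowl_mid below 0.048 m))) or (((distance between each of ball0, ball1 and bowl_mid below 0.048 m and distance between each of ball2, ball3, ball4 and bowl_mid above 0.048 m) or (distance between each of ball0, ball2 and bowl_mid below 0.048 m and distance between each of ball1, ball3, ball4 and bowl_mid above 0.048 m) or (distance between each of ball0, ball3 and bowl_mid below 0.048 m and distance between each of ball1, ball2, ball4 and bowl_mid above 0.048 m) or (distance between each of ball0, ball4 and bowl_mid below 0.048 m and distance between each of ball1, ball2, ball3 and bowl_mid above 0.048 m) or (distance between each of ball0, ball3, ball4 and bowl_mid above 0.048 m and distance between each of ball1, ball2 and bowl_mid below 0.048 m) or (distance between each of ball0, ball2, ball4 and bowl_mid above 0.048 m and distance between each of ball1, ball3 and bowl_mid below 0.048 m) or (distance between each of ball0, ball2, ball3 and bowl_mid above 0.048 m and distance between each of ball1, ball4 and bowl_mid below 0.048 m) or (distance between each of ball0, ball1, ball4 and bowl_mid above 0.048 m and distance between each of ball2, ball3 and bowl_mid below 0.048 m) or (distance between each of ball0, ball1, ball3 and bowl_mid above 0.048 m and distance between each of ball2, ball4 and bowl_mid below 0.048 m) or (distance between each of ball0, ball1, ball2 and bowl_mid above 0.048 m and distance between each of ball3, ball4 and bowl_mid below 0.048 m)) and ((distance between each of ball5, ball6 and bowl_mid below 0.048 m and distance between each of ball7, ball8, ball9, ball10 and bowl_mid above 0.048 m) or (distance between each of ball5, ball7 and bowl_mid below 0.048 m and distance between each of ball6, ball8, ball9, ball10 and bowl_mid above 0.048 m) or (distance between each of ball5, ball8 and bowl_mid below 0.048 m and distance between each of ball6, ball7, ball9, ball10 and bowl_mid above 0.048 m) or (distance between each of ball5, ball9 and bowl_mid below 0.048 m and distance between each of ball6, ball7, ball8, ball10 and bowl_mid above 0.048 m) or (distance between each of ball5, ball10 and bowl_mid below 0.048 m and distance between each of ball6, ball7, ball8, ball9 and bowl_mid above 0.048 m) or (distance between each of ball5, ball8, ball9, ball10 and bowl_mid above 0.048 m and distance between each of ball6, ball7 and bowl_mid below 0.048 m) or (distance between each of ball5, ball7, ball9, ball10 and bowl_mid above 0.048 m and distance between each of ball6, ball8 and bowl_mid below 0.048 m) or (distance between each of ball5, ball7, ball8, ball10 and bowl_mid above 0.048 m and distance between each of ball6, ball9 and bowl_mid below 0.048 m) or (distance between each of ball5, ball7, ball8, ball9 and bowl_mid above 0.048 m and distance between each of ball6, ball10 and bowl_mid below 0.048 m) or (distance between each of ball5, ball6, ball9, ball10 and bowl_mid above 0.048 m and distance between each of ball7, ball8 and bowl_mid below 0.048 m) or (distance between each of ball5, ball6, ball8, ball10 and bowl_mid above 0.048 m and distance between each of ball7, ball9 and bowl_mid below 0.048 m) or (distance between each of ball5, ball6, ball8, ball9 and bowl_mid above 0.048 m and distance between each of ball7, ball10 and bowl_mid below 0.048 m) or (distance between each of ball5, ball6, ball7, ball10 and bowl_mid above 0.048 m and distance between each of ball8, ball9 and bowl_mid below 0.048 m) or (distance between each of ball5, ball6, ball7, ball9 and bowl_mid above 0.048 m and distance between each of ball8, ball10 and bowl_mid below 0.048 m) or (distance between each of ball5, ball6, ball7, ball8 and bowl_mid above 0.048 m and distance between each of ball9, ball10 and bowl_mid below 0.048 m))) or (((distance between each of ball0, ball1, ball2 and bowl_mid below 0.048 m and distance between each of ball3, ball4 and bowl_mid above 0.048 m) or (distance between each of ball0, ball1, ball3 and bowl_mid below 0.048 m and distance between each of ball2, ball4 and bowl_mid above 0.048 m) or (distance between each of ball0, ball1, ball4 and bowl_mid below 0.048 m and distance between each of ball2, ball3 and bowl_mid above 0.048 m) or (distance between each of ball0, ball2, ball3 and bowl_mid below 0.048 m and distance between each of ball1, ball4 and bowl_mid above 0.048 m) or (distance between each of ball0, ball2, ball4 and bowl_mid below 0.048 m and distance between each of ball1, ball3 and bowl_mid above 0.048 m) or (distance between each of ball0, ball3, ball4 and bowl_mid below 0.048 m and distance between each of ball1, ball2 and bowl_mid above 0.048 m) or (distance between each of ball0, ball4 and bowl_mid above 0.048 m and distance between each of ball1, ball2, ball3 and bowl_mid below 0.048 m) or (distance between each of ball0, ball3 and bowl_mid above 0.048 m and distance between each of ball1, ball2, ball4 and bowl_mid below 0.048 m) or (distance between each of ball0, ball2 and bowl_mid above 0.048 m and distance between each of ball1, ball3, ball4 and bowl_mid below 0.048 m) or (distance between each of ball0, ball1 and bowl_mid above 0.048 m and distance between each of ball2, ball3, ball4 and bowl_mid below 0.048 m)) and ((distance between ball5 and bowl_mid below 0.048 m and distance between each of ball6, ball7, ball8, ball9, ball10 and bowl_mid above 0.048 m) or (distance between each of ball5, ball7, ball8, ball9, ball10 and bowl_mid above 0.048 m and distance between ball6 and bowl_mid below 0.048 m) or (distance between each of ball5, ball6, ball8, ball9, ball10 and bowl_mid above 0.048 m and distance between ball7 and bowl_mid below 0.048 m) or (distance between each of ball5, ball6, ball7, ball9, ball10 and bowl_mid above 0.048 m and distance between ball8 and bowl_mid below 0.048 m) or (distance between each of ball5, ball6, ball7, ball8, ball10 and bowl_mid above 0.048 m and distance between ball9 and bowl_mid below 0.048 m) or (distance between each of ball5, ball6, ball7, ball8, ball9 and bowl_mid above 0.048 m and distance between ball10 and bowl_mid below 0.048 m))) or (((distance between each of ball0, ball1, ball2, ball3 and bowl_mid below 0.048 m and distance between ball4 and bowl_mid above 0.048 m) or (distance between each of ball0, ball1, ball2, ball4 and bowl_mid below 0.048 m and distance between ball3 and bowl_mid above 0.048 m) or (distance between each of ball0, ball1, ball3, ball4 and bowl_mid below 0.048 m and distance between ball2 and bowl_mid above 0.048 m) or (distance between each of ball0, ball2, ball3, ball4 and bowl_mid below 0.048 m and distance between ball1 and bowl_mid above 0.048 m) or (distance between ball0 and bowl_mid above 0.048 m and distance between each of ball1, ball2, ball3, ball4 and bowl_mid below 0.048 m)) and distance between each of ball5, ball6, ball7, ball8, ball9, ball10 and bowl_mid above 0.048 m)) and distance between each of pellet1, pellet2, pellet3 and bowl_mid below 0.048 m), for 0.5 s.
3. the cover is shut on the bowl (value of joint cover below 0.03 rad), for 0.3 s.
4. all three clamp bolts are turned home to their end stops, the cover still shut (value of joint cover below 0.03 rad and value of joint each of bolt1, bolt2, bolt3 above 2.25 rad), for 0.3 s.
At the end, for the whole second after the job is handed in: exactly four balls and every present pellet are in the bowl, all other balls are in the bin, the cover is shut (within 0.03 rad), each clamp bolt is within 0.15 rad of its end stop (beyond 2.25 rad), and the scoop stands upright (within 0.15 rad), at rest and released, on the tray (all of step 2 and all of step 4 and (distance between ball0 and bowl_mid below 0.048 m or (x of ball0 in the frame of bin between -0.118 and 0.143 m and y of ball0 in the frame of bin between -0.078 and 0.103 m and z of ball0 in the frame of bin between 0 and 0.085 m)) and (distance between ball1 and bowl_mid below 0.048 m or (x of ball1 in the frame of bin between -0.118 and 0.143 m and y of ball1 in the frame of bin between -0.078 and 0.103 m and z of ball1 in the frame of bin between 0 and 0.085 m)) and (distance between ball2 and bowl_mid below 0.048 m or (x of ball2 in the frame of bin between -0.118 and 0.143 m and y of ball2 in the frame of bin between -0.078 and 0.103 m and z of ball2 in the frame of bin between 0 and 0.085 m)) and (distance between ball3 and bowl_mid below 0.048 m or (x of ball3 in the frame of bin between -0.118 and 0.143 m and y of ball3 in the frame of bin between -0.078 and 0.103 m and z of ball3 in the frame of bin between 0 and 0.085 m)) and (distance between ball4 and bowl_mid below 0.048 m or (x of ball4 in the frame of bin between -0.118 and 0.143 m and y of ball4 in the frame of bin between -0.078 and 0.103 m and z of ball4 in the frame of bin between 0 and 0.085 m)) and (distance between ball5 and bowl_mid below 0.048 m or (x of ball5 in the frame of bin between -0.118 and 0.143 m and y of ball5 in the frame of bin between -0.078 and 0.103 m and z of ball5 in the frame of bin between 0 and 0.085 m)) and (distance between ball6 and bowl_mid below 0.048 m or (x of ball6 in the frame of bin between -0.118 and 0.143 m and y of ball6 in the frame of bin between -0.078 and 0.103 m and z of ball6 in the frame of bin between 0 and 0.085 m)) and (distance between ball7 and bowl_mid below 0.048 m or (x of ball7 in the frame of bin between -0.118 and 0.143 m and y of ball7 in the frame of bin between -0.078 and 0.103 m and z of ball7 in the frame of bin between 0 and 0.085 m)) and (distance between ball8 and bowl_mid below 0.048 m or (x of ball8 in the frame of bin between -0.118 and 0.143 m and y of ball8 in the frame of bin between -0.078 and 0.103 m and z of ball8 in the frame of bin between 0 and 0.085 m)) and (distance between ball9 and bowl_mid below 0.048 m or (x of ball9 in the frame of bin between -0.118 and 0.143 m and y of ball9 in the frame of bin between -0.078 and 0.103 m and z of ball9 in the frame of bin between 0 and 0.085 m)) and (distance between ball10 and bowl_mid below 0.048 m or (x of ball10 in the frame of bin between -0.118 and 0.143 m and y of ball10 in the frame of bin between -0.078 and 0.103 m and z of ball10 in the frame of bin between 0 and 0.085 m)) and x of scoop in the frame of tray between -0.09 and 0.09 m and y of scoop in the frame of tray between -0.12 and 0.12 m and z of scoop in the frame of tray between -0.005 and 0.012 m and angle between scoop's own z axis and vertical below 0.15 rad and linear speed of scoop below 0.03 m/s); the robot touches nothing.
It fails at once if the dropper bottle is moved by more than 30 mm (distance of dropper_a from where it was at the start of the episode above 0.03 m).
It fails at once if the beaker is moved by more than 30 mm (distance of beaker from where it was at the start of the episode above 0.03 m).
Of pellet1, pellet2, pellet3 only 1 to 3 are there at a start; the rules pass over those that are not, and their reading is None.
At some moment in a run one of pellet1, pellet2, pellet3, scoop may be knocked a few centimetres aside while the robot is not near it.
It also fails if it takes over 210 s, if anything falls off the work surface, if the arm or the gripper's body presses on something with over 40 N, if the wrist force passes 120 N, or if a joint passes its speed limit or range.

ROBOT

A 6-joint arm with a two-finger parallel gripper is mounted at the origin on the work surface. World frame = base frame: x ahead of the robot, y to its left, z up, the work surface at z = 0. Lengths are in m, angles in rad, forces in N, time in s.
With the tool pointing down it reaches from about 0.35 to 0.775 m from the base axis. Payload 7.3 kg.
Tool frame: the origin (TCP) lies midway between the tips of the shut fingers; the grasp point (between the pads) lies 19 mm behind it; z points along the fingers, y is the line along which they close (so a half turn about z gives the same grasp; the last joint's range is limited). The gripper opens to 92 mm and grips with 3 to 60 N. Pads are 19 mm wide; open, the fingers measure 130 mm over their backs; the gripper's body (75 mm by 190 mm) begins 47 mm behind the grasp point.
Start: joints at [-1.488, 0.342, 1.524, -0, 1.275, -0.146], TCP at [0.119, -0.511, 0.227] pointing down, gripper open.
Joint ranges: [-2.53, 2.53], [-0.77, 2.02], [0.04, 2.7], [-1, 4.14], [0.28, 2.66], [-3.11, 3.11]. Speed limits (rad/s): [2.57, 2.57, 3.14, 3.14, 3.14, 3.14].

INTERFACE

Orientations are given as a unit quaternion [w, x, y, z].
In Python, from workcell import get_obs, eyes, bot gives the robot as it stands. The module is installed in compiled form; this text tells all that it offers.
- The arm moves only by the tool apply_moves, never from a script. Its argument "series" is a list of rows, each a list of 4 numbers: the shift along the tool's x, y, z in mm, then the turn about the tool's z in degrees. A call has 1 to 5 rows; each row is the pose to reach, as a shift and turn from the pose commanded when the call began, along the tool's axes at that moment; what a row does not reach only later rows make up. A row lasts 1/12 s, in which the tool goes at most 41.7 mm and 7.16 degrees, less where a joint would pass 70% of its speed; a pose out of reach is approached as far as the arm can. A call with a gripper value outside its range is refused whole. "grip" is the closure, from -1 (fully open) to 1 (shut), set as the call begins (left out, the last holds). The fingers move at their own pace and stop on an object; "squeeze" is the grip in N (left out, the last holds). Time passes only in rows, so rows that repeat a pose let the fingers close. It gives the time, the measured TCP pose, the force, the opening and the grip force at its end, in the units of the state.
- get_obs(): the state, without advancing time (a new reading comes with each control period).
- eyes.get_image(name): name is "scene" or "top" or "wrist"; returns a dict with "image" (400x640x3 uint8, red, green, blue), "intrinsics" (3x3 intrinsics, pixels), "world_from_camera" (4x4, takes a point from camera to world coordinates). Camera axes: x right, y up, looking along -z (the intrinsics and any distortion apply to the point x, -y, -z); pixel columns grow to the right and rows downward; lengths in m; the calibration is good to about 2 mm. The wrist camera is an equidistant fisheye: a pixel r from the principal point sees the ray r / f radians off the axis. A picture is of the moment at which its call begins. There is no depth.
- bot.job_done(): hands the job in; it is judged then, once.
The state is a dict: "time": time; "joints": joint angles; "qd": joint speeds; "effort": joint torques, N m; "tool_pos": TCP position; "orientation": TCP orientation; "contact_force": force on the tool from outside, world axes, zero at the start; "moment": the same for the moment, N m; "finger_gap": opening from 0.0 (shut) to 1.0 (fully open); "grip_force": force on a finger pad.
Only numpy, scipy, OpenCV 4.12 (cv2) and the standard library are available. Lean on these libraries where they do the work, as an engineer would, in place of code of your own. Each camera call takes 0.05 s, during which the arm holds its last target. There are 200 camera calls.

## Working session

There is one attempt and no reset: what is moved stays moved. The work goes in short steps, Python scripts to look and compute and a tool call to move; the robot and the scene stay as the last step left them, time stands still between calls to the robot, and variables do not carry over. Pictures are saved under pics/ and viewed, at most 14 in all, crops included, and the job is handed in when it is done.

Besides the shell and the picture viewer there is one more tool, called after "Request:" as name(argument=value, ...), one argument or row to a line, values as JSON. apply_moves: Moves the arm, as the interface text tells. Its arguments: {"type":"object","properties":{"series":{"type":"array"},"grip":{"type":"number"},"squeeze":{"type":"number"}},"required":["series"]}

```bash
mkdir -p pics; cat > h.py <<'E'
import numpy as np, cv2, pickle
from workcell import get_obs, eyes, bot
def snap(n,tag):
    d=eyes.get_image(n); cv2.imwrite(f'pics/{tag}.png',d['image'][:,:,::-1]); pickle.dump(d,open(f'pics/{tag}.pkl','wb')); return d
def load(tag): return pickle.load(open(f'pics/{tag}.pkl','rb'))
def ray(d,u,v,fish=False):
    K=np.array(d['intrinsics']);T=np.array(d['world_from_camera'])
    a=np.array([(u-K[0,2])/K[0,0],(v-K[1,2])/K[1,1]])
    if fish:
        r=np.hypot(*a); s=np.sin(r)/r if r>1e-9 else 1; c=np.array([a[0]*s,-a[1]*s,-np.cos(r)])
    else: c=np.array([a[0],-a[1],-1.])
    return T[:3,3],T[:3,:3]@c
def hit(d,u,v,z,fish=False):
    o,r=ray(d,u,v,fish); return o+r*(z-o[2])/r[2]
def proj(d,p,fish=False):
    K=np.array(d['intrinsics']);T=np.array(d['world_from_camera'])
    c=T[:3,:3].T@(np.array(p)-T[:3,3]); x,y,z=c[0],-c[1],-c[2]
    if fish:
        rr=np.hypot(x,y); t=np.arctan2(rr,z); x,y=x/rr*t,y/rr*t
    else: x,y=x/z,y/z
    return np.array([K[0,0]*x+K[0,2],K[1,1]*y+K[1,2]])
E
python3 - <<'E'
from h import *
for n in ('top','scene','wrist'):
    d=snap(n,n+'0'); print(n,np.round(d['intrinsics'],1).tolist(),np.round(d['world_from_camera'],3).tolist())
print({k:np.round(v,3) for k,v in get_obs().items()})
E
```

```text
top [[495.6, 0.0, 323.8], [0.0, 495.6, 195.2], [0.0, 0.0, 1.0]] [[-0.009, 0.989, -0.146, 0.453], [-1.0, -0.008, 0.003, 0.014], [0.002, 0.146, 0.989, 1.222], [0.0, 0.0, 0.0, 1.0]]
scene [[464.5, 0.0, 323.2], [0.0, 464.5, 198.3], [0.0, 0.0, 1.0]] [[-0.756, -0.527, 0.389, 1.116], [0.655, -0.602, 0.457, 0.614], [-0.007, 0.6, 0.8, 1.187], [0.0, 0.0, 0.0, 1.0]]
wrist [[309.7, 0.0, 322.0], [0.0, 309.7, 193.4], [0.0, 0.0, 1.0]] [[0.227, 0.938, 0.261, 0.188], [-0.974, 0.219, 0.06, -0.494], [-0.001, -0.268, 0.963, 0.383], [0.0, 0.0, 0.0, 1.0]]
{'time': np.float64(0.15), 'joints': array([-1.488,  0.343,  1.525, -0.   ,  1.275, -0.146]), 'qd': array([ 0.001, -0.   , -0.003, -0.001,  0.002, -0.001]), 'effort': array([ 1.0000e-03, -4.3147e+01, -2.4435e+01,  7.2000e-02,  5.4000e-02,
       -0.0000e+00]), 'tool_pos': array([ 0.119, -0.511,  0.226]), 'orientation': array([-0.001,  0.993,  0.114,  0.   ]), 'contact_force': array([0.64 , 0.68 , 0.112]), 'moment': array([ 0.045, -0.037, -0.01 ]), 'grip_force': np.float64(0.0), 'finger_gap': np.float64(1.004)}
```

View pics/top0.png

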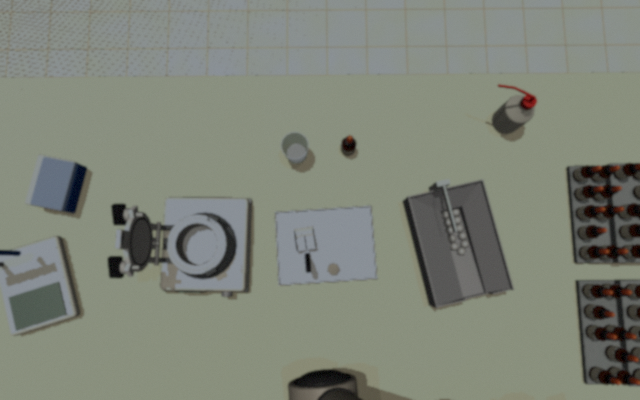

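View pics/scene0.png

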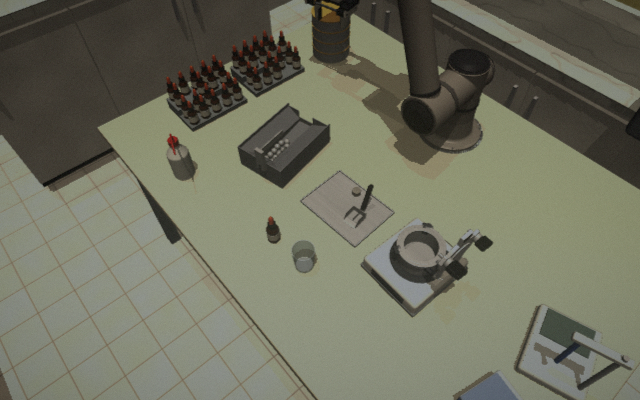

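```bash
python3 - <<'E'
from h import *
im=cv2.imread('pics/top0.png')
cv2.imwrite('pics/c1.png',cv2.resize(im[180:310,100:390],None,fx=2.7,fy=2.7,interpolation=cv2.INTER_CUBIC))
cv2.imwrite('pics/c2.png',cv2.resize(im[170:315,395:525],None,fx=4,fy=4,interpolation=cv2.INTER_CUBIC))
E
```

```text
(no output)
```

View pics/c1.png

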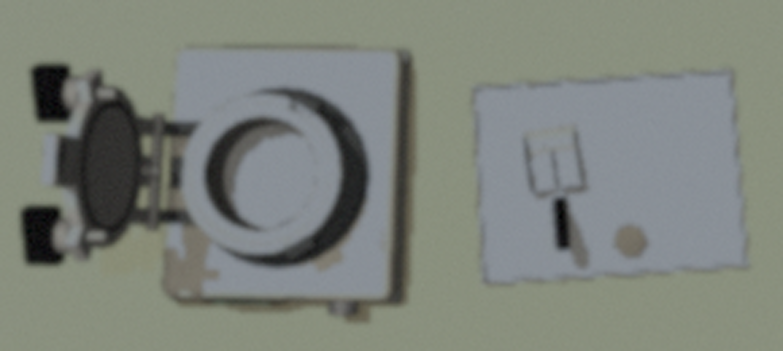

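View pics/c2.png

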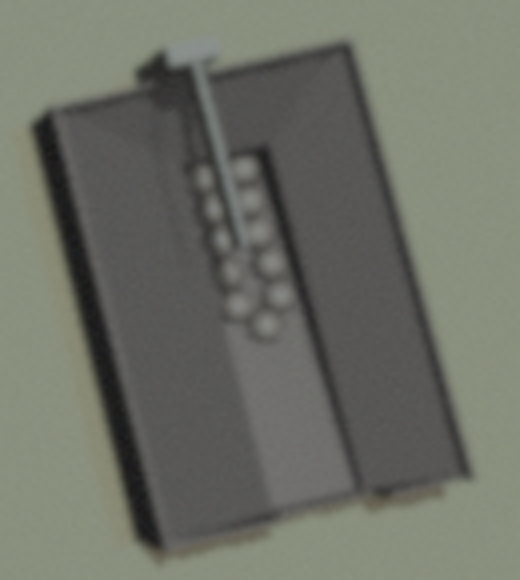

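```bash
python3 - <<'E'
from h import *
d=load('top0')
c1=lambda U,V,z: hit(d,100+U/2.7,180+V/2.7,z)[:2]
c2=lambda U,V,z: hit(d,395+U/4,170+V/4,z)[:2]
f=lambda a:np.round(np.array(a)*1000,1).tolist()
t=[c1(*p,.008) for p in((475,85),(733,72),(748,267),(486,283))]
print('tray',f(t),'mid',f(np.mean(t,0)),[f(np.linalg.norm(t[i]-t[i-1])) for i in range(4)], 'ang',[np.degrees(np.arctan2(*(t[a]-t[b])[::-1])) for a,b in((0,3),(1,2))], [np.degrees(np.arctan2(*(t[a]-t[b])[::-1]))-90 for a,b in((0,1),(3,2))])
print('bowl',f(c1(261.5,174,.125)))
h=[c1(*p,.058) for p in((178,48),(399,52),(390,302),(165,297))]
print('mill',f(h),f(np.mean(h,0)))
print([np.degrees(np.arctan2(*(h[a]-h[b])[::-1])) for a,b in((0,3),(1,2))], [np.degrees(np.arctan2(*(h[a]-h[b])[::-1]))-90 for a,b in((0,1),(3,2))])
print('pellet',f(c1(630,240,.018)))
print('scoop rim pts',f([c1(*p,.026) for p in ((527,135),(575,128),(585,187),(537,195))]))
print('handle top',f(c1(561,245,.098)), 'handle bot',f(c1(561,198,.012)))
b=[c2(*p,.085) for p in((50,110),(348,45),(470,478),(150,545))]
print('bin',f(b),[np.degrees(np.arctan2(*(b[a]-b[c])[::-1])) for a,c in((0,3),(1,2))], [np.degrees(np.arctan2(*(b[a]-b[c])[::-1]))-90 for a,c in((0,1),)],[f(np.linalg.norm(b[i]-b[i-1])) for i in range(4)])
print('blade',f([c2(240,248,.140),c2(203,60,.140)]))
E
```

```text
tray [[592.3, 128.7], [602.2, -107.1], [426.3, -116.5], [414.3, 117.9]] mid [508.8, 5.7] [178.3, 235.9, 176.2, 234.7] ang [np.float64(3.458265600211965), np.float64(3.060980885496294)] [np.float64(2.410622982065945), np.float64(2.933640675653308)]
bowl [507.3, 291.5]
mill [[621.5, 384.9], [616.3, 190.8], [400.6, 195.6], [406.6, 387.9]] [511.2, 289.8]
[np.float64(-0.8055513928270914), np.float64(-1.2670833390935021)] [np.float64(-1.5375530188204323), np.float64(-1.762665589701399)]
pellet [451.2, -10.9]
scoop rim pts [[544.9, 80.2], [550.8, 37.3], [498.1, 28.7], [491.5, 71.4]]
handle top [447.7, 48.1] handle bot [489.0, 50.5]
bin [[613.4, -183.4], [650.2, -358.3], [401.7, -413.5], [366.3, -231.3]] [np.float64(10.97045868628932), np.float64(12.511483590081589)] [np.float64(11.865247991969227)] [251.7, 178.8, 254.6, 185.6]
blade [[528.7, -275.1], [632.9, -259.5]]
```

Request:
apply_moves(
  series=[
    [29, -27.5, 0, -7],
    [58, -55, 0, -14],
    [87, -82.5, 0, -21],
    [116, -110, 0, -28],
    [145.5, -137.5, 0, -35],
  ],
  grip=-0.2,
)

```text
time: 0.57
tool_pos: [0.2301, -0.3426, 0.2265]
orientation: [-0.0, 0.912, 0.41, 0.0]
contact_force: [1.6, -0.4, -0.3]
finger_gap: 0.682
grip_force: 0.0
```

Request:
apply_moves(
  series=[
    [39.6, -5.8, 0, -7],
    [79, -11.6, 0, -14],
    [119, -17.4, 0, -21],
    [158.5, -23.2, 0, -28],
    [198, -29, 0, -35],
  ],
)

```text
time: 0.98
tool_pos: [0.3407, -0.1758, 0.2268]
orientation: [0.0, 0.746, 0.665, 0.0]
contact_force: [1.1, -0.1, -0.2]
finger_gap: 0.601
grip_force: 0.0
```

Request:
apply_moves(
  series=[
    [35.7, 18, 0, -7],
    [71.5, 36, 0, -7],
    [107, 54, 0, -7],
    [143, 72, 0, -7],
    [179, 90, 0, -7],
  ],
)

```text
time: 1.4
tool_pos: [0.4517, -0.0087, 0.2267]
orientation: [0.0, 0.706, 0.708, -0.0]
contact_force: [0.2, -0.9, 0.5]
finger_gap: 0.599
grip_force: 0.0
```

```bash
cat > t.py <<'E'
# usage: t.py x y z yaw (mm, deg): shift and turn from the present pose
import sys; from h import *
def yaw(o): q=o['orientation']; return np.degrees(2*np.arctan2(q[2],q[1]))
def go(x,y,z,a):
    o=get_obs();p=np.array(o['tool_pos'])*1000;s=np.radians(yaw(o));d=np.array([x,y,z])-p
    c,n=np.cos(s),np.sin(s)
    return np.round([c*d[0]+n*d[1],n*d[0]-c*d[1],-d[2],(yaw(o)-a+180)%360-180],1)
if __name__=='__main__': print(go(*map(float,sys.argv[1:])))
E
python3 - <<'E'
from h import *; import t
o=get_obs();print(o['time'],o['tool_pos'],t.yaw(o),o['joints'])
snap('wrist','w1')
E
```

```text
1.4 [ 0.45166372 -0.00867778  0.22667609] 90.1251034695106 [-1.89000254e-01  2.07713174e-01  1.71196014e+00 -2.20827356e-04
  1.22184080e+00 -1.91108226e-01]
```

View pics/w1.png

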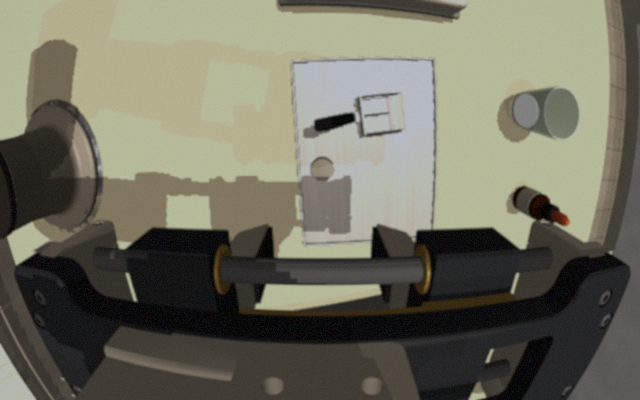

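```bash
python3 - <<'E'
from h import *; import t
d=load('w1'); im=cv2.resize(d['image'][80:190,280:450,::-1],None,fx=4,fy=4,interpolation=cv2.INTER_CUBIC)
cv2.imwrite('pics/w1c.png',im)
print('pellet',hit(d,322,168,.019,True))
print('handle top',hit(d,317,126,.095,True))
for p in ((358,98),(390,94),(392,132),(360,137)): print(hit(d,*p,.026,True))
E
```

```text
pellet [ 0.45032082 -0.005849    0.019     ]
handle top [0.4454983  0.04867141 0.095     ]
[0.49122088 0.07778748 0.026     ]
[0.52857906 0.08386837 0.026     ]
[0.53209078 0.03931079 0.026     ]
[0.49425395 0.03250046 0.026     ]
```

View pics/w1c.png

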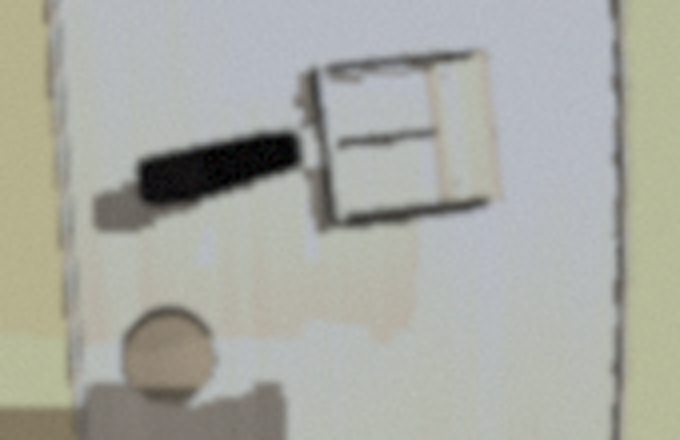

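Request:
apply_moves(
  series=[
    [2, -1, 40, 0],
    [2, -1, 80, 0],
    [2, -1, 120, 0],
    [2, -1, 160, 0],
    [2, -1, 190, 0],
  ],
)

```text
time: 1.87
tool_pos: [0.4486, -0.0084, 0.034]
orientation: [-0.001, 0.706, 0.708, -0.001]
contact_force: [0.6, -0.0, 0.6]
finger_gap: 0.599
grip_force: 0.0
```

Request:
apply_moves(
  series=[
    [0, 0, 15, 0],
    [0, 0, 26, 0],
    [0, 0, 31, 0],
    [0, 0, 31, 0],
    [0, 0, 31, 0],
  ],
)

```text
time: 2.28
tool_pos: [0.4481, -0.0085, 0.0052]
orientation: [-0.002, 0.706, 0.708, -0.001]
contact_force: [-5.8, 0.3, -3.2]
finger_gap: 0.598
grip_force: 3.0
```

Request:
apply_moves(
  series=[
    [0, 0, 0, 0],
    [0, 0, 0, 0],
    [0, 0, 0, 0],
    [0, 0, 0, 0],
    [0, 0, 0, 0],
  ],
  grip=1,
  squeeze=20,
)

```text
time: 2.7
tool_pos: [0.4363, -0.0081, 0.0045]
orientation: [-0.011, 0.705, 0.709, -0.01]
contact_force: [-36.1, -11.3, 17.9]
finger_gap: 0.328
grip_force: 20.3
```

Request:
apply_moves(
  series=[
    [0, 0, 0, 0],
    [0, 0, -20, 0],
    [0, 0, -60, 0],
    [0, 0, -100, 0],
    [0, 0, -140, 0],
  ],
)

```text
time: 3.12
tool_pos: [0.4504, -0.0088, 0.1486]
orientation: [0.001, 0.706, 0.708, 0.001]
contact_force: [0.8, -0.5, 0.0]
finger_gap: 0.302
grip_force: 19.7
```

Request:
apply_moves(
  series=[
    [30, 6, -20, 0],
    [68, 13, -40, 0],
    [106, 20, -52, 0],
    [144, 27, -52, 0],
    [182, 34, -52, 0],
  ],
)

```text
time: 3.53
tool_pos: [0.485, 0.1755, 0.2007]
orientation: [0.002, 0.707, 0.708, 0.003]
contact_force: [0.0, -0.3, -0.8]
finger_gap: 0.301
grip_force: 19.7
```

Request:
apply_moves(
  series=[
    [38, 7, 0, 0],
    [76, 14, 0, 0],
    [105, 20, 0, 0],
    [118, 22, 0, 0],
    [118, 22, 0, 0],
  ],
)

```text
time: 3.95
tool_pos: [0.5057, 0.294, 0.1985]
orientation: [0.0, 0.705, 0.709, 0.001]
contact_force: [-0.6, -0.6, -0.8]
finger_gap: 0.3
grip_force: 19.7
```

```bash
python3 - <<'E'
from h import *; import t
o=get_obs();print(o['time'],o['tool_pos'],t.yaw(o),o['joints'])
snap('wrist','w2')
E
```

```text
3.95 [0.50574358 0.29401694 0.19853348] 90.29248172309538 [3.95379756e-01 4.72528434e-01 1.39945729e+00 4.68231187e-04
 1.26690364e+00 3.90135479e-01]
```

View pics/w2.png

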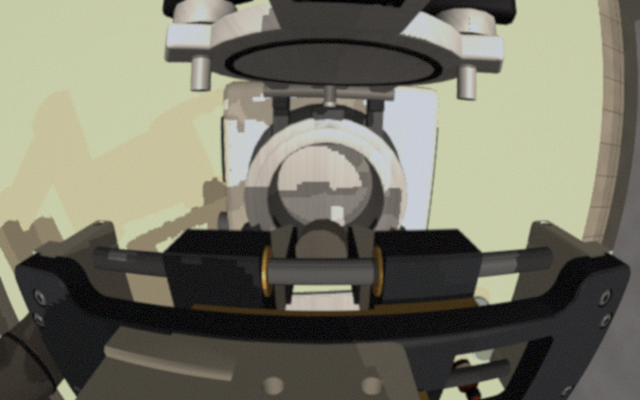

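```bash
python3 - <<'E'
from h import *
d=load('w2')
for n,p in dict(inL=(273,193),inR=(383,193),inT=(328,142),outL=(246,190),outR=(407,190),outT=(327,118)).items(): print(n,np.round(hit(d,*p,.125,True)*1000,1))
for n,p in dict(hTL=(224,88),hL=(222,228),hTR=(438,92),hR=(430,225)).items(): print(n,np.round(hit(d,*p,.058,True)*1000,1))
E
```

```text
inL [466.3 303.1 125. ]
inR [552.2 303.5 125. ]
inT [508.7 342.8 125. ]
outL [444.7 305.5 125. ]
outR [571.7 306.1 125. ]
outT [507.8 360.7 125. ]
hTL [408.6 390.6  58. ]
hL [397.8 245.3  58. ]
hTR [619.1 389.2  58. ]
hR [621.2 249.5  58. ]
```

Request:
apply_moves(
  series=[
    [2.5, 2.5, 30, 0],
    [2.5, 2.5, 60, 0],
    [2.5, 2.5, 80, 0],
    [2.5, 2.5, 95, 0],
    [2.5, 2.5, 95, 0],
  ],
)

```text
time: 4.42
tool_pos: [0.5064, 0.2912, 0.1001]
orientation: [-0.001, 0.707, 0.707, -0.003]
contact_force: [-0.5, -0.9, -0.1]
finger_gap: 0.297
grip_force: 19.7
```

Request:
apply_moves(
  series=[
    [0, 0, 0, 0],
    [0, 0, 0, 0],
    [0, 0, 0, 0],
    [0, 0, -10, 0],
    [0, 0, -40, 0],
  ],
  grip=0.2,
)

```text
time: 4.83
tool_pos: [0.506, 0.2928, 0.1407]
orientation: [-0.001, 0.706, 0.708, -0.003]
contact_force: [-0.8, 0.1, -0.2]
finger_gap: 0.401
grip_force: 0.0
```

```bash
python3 - <<'E'
from h import *; import t
print(get_obs()['tool_pos'])
# scoop from wrist: rim back mid, yaw
a=np.radians(9); c=np.array([492.7,55.1])+23.5*np.array([np.cos(a),np.sin(a)]); print('scoop',c,'grip',c-61*np.array([np.cos(a),np.sin(a)]))
print(t.go(455,46,220,9))
E
```

```text
[0.50603151 0.29283347 0.14072196]
scoop [515.910676    58.77620993] grip [455.66168723  49.23370756]
[-246.7  -51.5  -79.3   81.1]
```

Request:
apply_moves(
  series=[
    [-10, -4, -30, 7],
    [-30, -8, -60, 14],
    [-50, -12, -80, 21],
    [-75, -16, -80, 28],
    [-100, -20, -80, 35],
  ],
)

```text
time: 5.25
tool_pos: [0.4888, 0.1934, 0.2261]
orientation: [0.001, 0.888, 0.46, 0.003]
contact_force: [-0.2, -0.9, -0.6]
finger_gap: 0.4
grip_force: 0.0
```

Request:
apply_moves(
  series=[
    [-27, 11.5, 0, 7],
    [-54, 23, 0, 14],
    [-81, 34.5, 0, 21],
    [-108, 46, 0, 28],
    [-135, 57.5, 0, 35],
  ],
)

```text
time: 5.67
tool_pos: [0.4579, 0.049, 0.2244]
orientation: [0.0, 0.985, 0.172, 0.001]
contact_force: [-0.2, 0.1, 0.7]
finger_gap: 0.397
grip_force: 0.0
```

Request:
apply_moves(
  series=[
    [0, 0, 15, 5.5],
    [0, 0, 30, 11],
    [0, 0, 45, 11],
    [0, 0, 55, 11],
    [0, 0, 55, 11],
  ],
)

```text
time: 6.08
tool_pos: [0.4573, 0.0501, 0.1673]
orientation: [-0.0, 0.997, 0.079, -0.001]
contact_force: [0.3, -0.0, 0.1]
finger_gap: 0.4
grip_force: 0.0
```

```bash
python3 - <<'E'
from h import *; import t
o=get_obs();print(o['time'],o['tool_pos'],t.yaw(o),o['joints'])
snap('wrist','w3')
E
```

```text
6.0833 [0.45732731 0.0500927  0.16733744] 9.099707367297734 [-5.76345962e-02  2.87296991e-01  1.78394002e+00 -1.68936661e-04
  1.07190783e+00  1.35442282e+00]
```

View pics/w3.png

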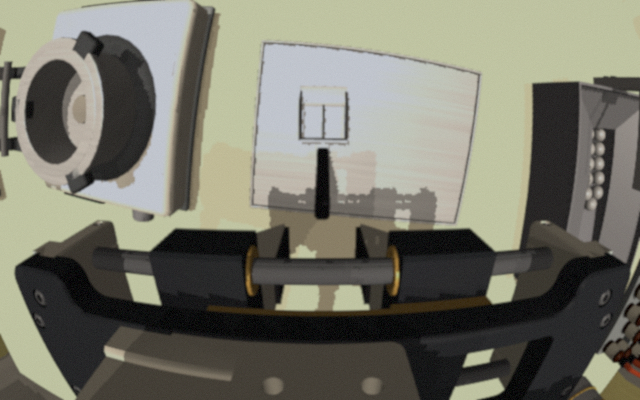

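```bash
python3 - <<'E'
from h import *; import t
d=load('w3')
print(hit(d,322,217,.095,True),hit(d,322.5,152,.012,True),[hit(d,*p,.026,True).round(4) for p in ((300,139),(348,143),(302,105),(347,105))])
E
```

```text
[0.44494267 0.04921794 0.095     ] [0.48417753 0.05496702 0.012     ] [array([0.4953, 0.0788, 0.026 ]), array([0.4988, 0.0324, 0.026 ]), array([0.5281, 0.0818, 0.026 ]), array([0.5349, 0.0395, 0.026 ])]
```

Request:
apply_moves(
  series=[
    [3, 0, 30, 0],
    [3, 0, 65, 0],
    [3, 0, 95, 0],
    [3, 0, 114, 0],
    [3, 0, 114, 0],
  ],
)

```text
time: 6.55
tool_pos: [0.4596, 0.0508, 0.0518]
orientation: [-0.0, 0.997, 0.08, -0.002]
contact_force: [-0.6, -0.4, -0.6]
finger_gap: 0.395
grip_force: 0.0
```

Request:
apply_moves(
  series=[
    [0, 0, 0, 0],
    [0, 0, 0, 0],
    [0, 0, 0, 0],
    [0, 0, 0, 0],
    [0, 0, 0, 0],
  ],
  grip=1,
  squeeze=60,
)

```text
time: 6.97
tool_pos: [0.462, 0.0506, 0.0551]
orientation: [0.0, 0.997, 0.079, 0.001]
contact_force: [-1.1, -0.7, 6.4]
finger_gap: 0.127
grip_force: 60.0
```

Request:
apply_moves(
  series=[
    [0, 0, -30, 0],
    [0, 0, -70, 0],
    [0, 0, -110, 0],
    [0, 0, -147, 0],
    [0, 0, -147, 0],
  ],
)

```text
time: 7.38
tool_pos: [0.4647, 0.0506, 0.2081]
orientation: [0.001, 0.997, 0.08, 0.007]
contact_force: [2.2, -0.5, -1.5]
finger_gap: 0.126
grip_force: 60.0
```

```bash
python3 - <<'E'
from h import *; import t
print(t.yaw(get_obs()))
# bin from top picture, +5mm y bias, origin & checks
b=np.array([[613.4,-183.4],[650.2,-358.3],[401.7,-413.5],[366.3,-231.3]])+[0,5]
a=np.radians(12);R=np.array([[np.cos(a),-np.sin(a)],[np.sin(a),np.cos(a)]])
L=np.array([[142,102],[142,-77],[-117,-77],[-117,102]])
print((b-L@R.T).round(1))
bl=np.array([[528.7,-270.1],[632.9,-254.5]]); print((bl-np.array([[38,30],[143,30]])@R.T).round(1))
E
```

```text
9.123781579025993
[[ 495.7 -307.7]
 [ 495.3 -307.5]
 [ 500.1 -308.9]
 [ 502.  -301.7]]
[[ 497.8 -307.3]
 [ 499.3 -313.6]]
```

Request:
apply_moves(
  series=[
    [-7, 35, -20, -3],
    [-13, 70, -40, -3],
    [-20, 105, -60, -3],
    [-26, 140, -80, -3],
    [-33, 175, -92, -3],
  ],
)

```text
time: 7.8
tool_pos: [0.4561, -0.1289, 0.2947]
orientation: [0.001, 0.994, 0.106, 0.001]
contact_force: [1.8, -0.4, -1.2]
finger_gap: 0.124
grip_force: 60.0
```

Request:
apply_moves(
  series=[
    [-24, 36, 0, 0],
    [-31, 72, 0, 0],
    [-38, 108, 0, 0],
    [-45, 144, 0, 0],
    [-52, 173, 0, 0],
  ],
)

```text
time: 8.22
tool_pos: [0.441, -0.3099, 0.2922]
orientation: [0.0, 0.994, 0.105, -0.0]
contact_force: [1.7, -0.4, -1.0]
finger_gap: 0.13
grip_force: 60.0
```

Request:
apply_moves(
  series=[
    [0, 0, 0, 0],
    [0, 0, 0, 0],
    [0, 0, 0, 0],
  ],
)

```text
time: 8.47
tool_pos: [0.4413, -0.3068, 0.2922]
orientation: [-0.001, 0.994, 0.105, -0.0]
contact_force: [-0.2, 0.7, -1.7]
finger_gap: 0.128
grip_force: 60.0
```

```bash
python3 - <<'E'
from h import *; import t
o=get_obs();print(o['time'],o['tool_pos'],t.yaw(o),o['joints'])
snap('wrist','w4')
E
```

```text
8.4667 [ 0.4413415  -0.30675964  0.29218686] 12.092804053157858 [-7.50225037e-01  3.24474487e-01  1.36850349e+00  3.24859781e-04
  1.45011767e+00  6.09472692e-01]
```

View pics/w4.png

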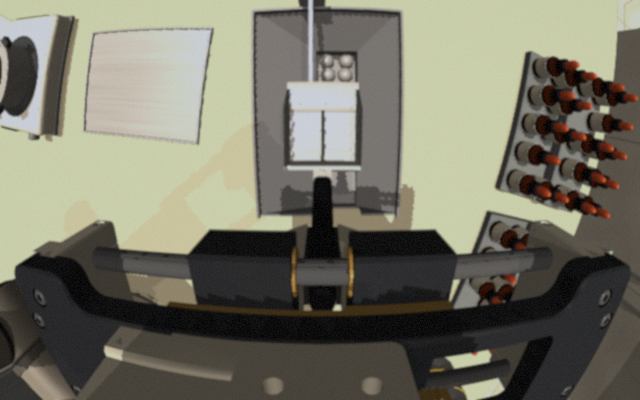

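```bash
python3 - <<'E'
from h import *
d=load('w4')
cv2.imwrite('pics/w4c.png',cv2.resize(d['image'][0:225,240:415,::-1],None,fx=2.6,fy=2.6,interpolation=cv2.INTER_CUBIC))
P=[hit(d,*p,.085,True)[:2]*1000 for p in((253,12),(402,12),(396,213),(259,215))]
print(np.round(P,1))
g=lambda a,b:np.degrees(np.arctan2(*(P[a]-P[b])[::-1]))
print(g(0,3),g(1,2),g(0,1)-90,g(3,2)-90)
E
```

```text
[[ 612.4 -185. ]
 [ 650.8 -358.1]
 [ 405.6 -409.1]
 [ 366.6 -239.9]]
12.605348395763848 11.765474726230279 12.527591110161651 12.967242950587277
```

View pics/w4c.png

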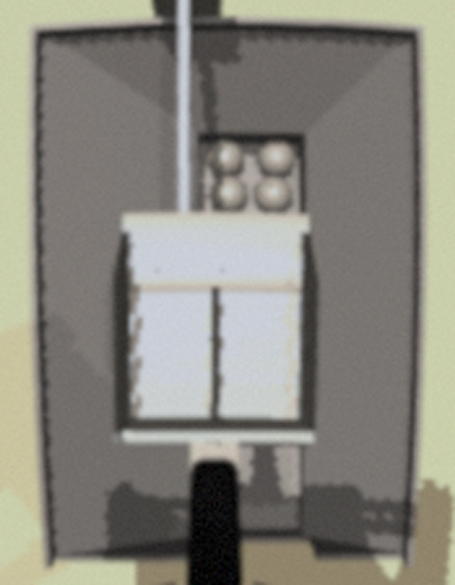

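```bash
python3 - <<'E'
from h import *
d=load('w4')
a=np.radians(12.3);R=np.array([[np.cos(a),-np.sin(a)],[np.sin(a),np.cos(a)]])
def org(u,v,z,l): p=hit(d,u,v,z,True)[:2]*1000; print((u,v),p.round(1),'org',(p-R@np.array(l)).round(1))
org(356.5,51.9,.040,(95,-27)); org(316.2,51.9,.040,(95,27))
for p,l in zip(((253,12),(402,12),(396,213),(259,215)),((142,102),(142,-77),(-117,-77),(-117,102))): org(*p,.085,l)
q=[hit(d,310.4,v,.140,True)[:2]*1000 for v in (10,78)]; print('blade',q,np.degrees(np.arctan2(*(q[1]-q[0])[::-1]))); 
for p in q: print('blade->bin y offset using org(497,-309)',R.T@(p-np.array([497,-309])))
# scoop in tool frame: rim back corners and front, at z=rim
o=np.array([441.3,-306.8]);a=np.radians(12.1);R2=np.array([[np.cos(a),-np.sin(a)],[np.sin(a),np.cos(a)]])
for U,V,z in ((120,435,.263),(315,437,.263),(122,217,.245),(308,217,.245),(215,465,.26)):
    p=hit(d,240+U/2.6,V/2.6,z,True)[:2]*1000; print('scoop tool frame',(U,V),(R2.T@(p-o)).round(1))
E
```

```text
(356.5, 51.9) [ 595.4 -318.3] org [ 496.8 -312.2]
(316.2, 51.9) [ 583.7 -267.1] org [ 496.6 -313.8]
(253, 12) [ 612.4 -185. ] org [ 495.4 -314.9]
(402, 12) [ 650.8 -358.1] org [ 495.7 -313.1]
(396, 213) [ 405.6 -409.1] org [ 503.5 -309. ]
(259, 215) [ 366.6 -239.9] org [ 502.7 -314.7]
blade [array([ 608.34224713, -257.85055514]), array([ 538.64131071, -272.94393486])] -167.78154340817045
blade->bin y offset using org(497,-309) [119.6828358   26.25605682]
blade->bin y offset using org(497,-309) [48.36649583 26.35755437]
scoop tool frame (120, 435) [35.8 23.2]
scoop tool frame (315, 437) [ 35.3 -22.8]
scoop tool frame (122, 217) [88.3 24.1]
scoop tool frame (308, 217) [ 88.4 -22.5]
scoop tool frame (215, 465) [27.8  0.8]
```

Request:
apply_moves(
  series=[
    [0, 0, 0, 0],
  ],
  squeeze=6,
)

```text
time: 8.6
tool_pos: [0.4418, -0.3062, 0.2929]
orientation: [-0.0, 0.994, 0.106, 0.0]
contact_force: [0.5, -0.6, -2.0]
finger_gap: 0.131
grip_force: 6.0
```

Request:
apply_moves(
  series=[
    [0, 0, 0, 0],
    [0, 0, 0, 0],
  ],
  squeeze=60,
)

```text
time: 8.77
tool_pos: [0.4419, -0.3066, 0.293]
orientation: [0.0, 0.994, 0.106, 0.0]
contact_force: [0.0, 0.1, -0.5]
finger_gap: 0.132
grip_force: 60.0
```

```bash
cat > lip.py <<'E'
# scoop in hand: pivot angle from lip row / rim-back row in the wrist image
import sys; from h import *
d=snap('wrist',sys.argv[1]); im=d['image'].astype(int)
col=im[:,305:312].mean(1); 
print('rows bright->', [(r,col[r].round().astype(int).tolist()) for r in range(40,200,4)])
E
python3 - <<'E'
from h import *
d0=load('w4'); d=snap('wrist','w5')
g=lambda d:cv2.cvtColor(d['image'],cv2.COLOR_RGB2GRAY)[60:200,296:306].mean(1).round().astype(int)
a,b=g(d0),g(d); print([(60+i,int(a[i]),int(b[i])) for i in range(0,140,3)]); print(get_obs()['tool_pos'])
E
```

```text
[(60, 115, 116), (63, 116, 116), (66, 116, 116), (69, 116, 116), (72, 116, 116), (75, 117, 116), (78, 117, 117), (81, 149, 141), (84, 202, 201), (87, 205, 205), (90, 206, 206), (93, 205, 206), (96, 206, 206), (99, 206, 206), (102, 205, 207), (105, 205, 206), (108, 202, 204), (111, 187, 187), (114, 206, 207), (117, 206, 207), (120, 207, 206), (123, 206, 207), (126, 206, 206), (129, 206, 206), (132, 206, 207), (135, 206, 207), (138, 206, 206), (141, 205, 207), (144, 206, 206), (147, 206, 206), (150, 206, 206), (153, 205, 206), (156, 206, 207), (159, 190, 203), (162, 73, 78), (165, 125, 108), (168, 199, 200), (171, 121, 127), (174, 110, 111), (177, 110, 111), (180, 111, 110), (183, 110, 111), (186, 110, 111), (189, 108, 109), (192, 72, 75), (195, 67, 69), (198, 68, 69)]
[ 0.4418487  -0.30673841  0.29297157]
```

Request:
apply_moves(
  series=[
    [0, 0, 0, 0],
    [0, 0, 0, 0],
  ],
  squeeze=3,
)

```text
time: 8.98
tool_pos: [0.4418, -0.3072, 0.2929]
orientation: [0.0, 0.994, 0.106, 0.0]
contact_force: [0.1, 0.2, -1.6]
finger_gap: 0.126
grip_force: 3.0
```

Request:
apply_moves(
  series=[
    [0, 0, 0, 0],
    [0, 0, 0, 0],
  ],
  squeeze=60,
)

```text
time: 9.15
tool_pos: [0.4417, -0.3074, 0.2927]
orientation: [0.0, 0.994, 0.105, 0.0]
contact_force: [-1.3, 0.6, -1.8]
finger_gap: 0.126
grip_force: 60.0
```

```bash
cat > lip.py <<'E'
import sys; from h import *
d0=load('w4'); d=snap('wrist',sys.argv[1])
g=lambda d:cv2.cvtColor(d['image'],cv2.COLOR_RGB2GRAY)[60:200,296:306].mean(1).round().astype(int)
a,b=g(d0),g(d); print([(60+i,int(a[i]),int(b[i])) for i in range(0,140) if abs(a[i]-b[i])>10])
E
python3 lip.py w6
```

```text
[(80, 126, 115), (81, 149, 114), (82, 177, 115), (83, 195, 114), (84, 202, 116), (85, 204, 116), (86, 204, 116), (87, 205, 114), (88, 205, 114), (89, 205, 114), (90, 206, 114), (91, 206, 115), (92, 206, 115), (93, 205, 114), (94, 206, 117), (95, 206, 119), (96, 206, 119), (97, 206, 119), (98, 206, 121), (99, 206, 119), (100, 206, 120), (101, 206, 121), (102, 205, 120), (103, 203, 119), (104, 202, 120), (105, 205, 119), (106, 206, 120), (107, 204, 120), (108, 202, 119), (109, 195, 120), (110, 187, 120), (111, 187, 119), (112, 194, 120), (113, 203, 119), (114, 206, 120), (115, 206, 120), (116, 207, 120), (117, 206, 130), (118, 207, 155), (119, 206, 172), (120, 207, 179), (121, 207, 182), (122, 206, 185), (123, 206, 187), (124, 207, 187), (125, 206, 185), (126, 206, 184), (127, 206, 184), (128, 206, 184), (129, 206, 185), (130, 206, 187), (131, 206, 190), (132, 206, 191), (133, 207, 193), (134, 206, 195), (135, 206, 195), (138, 206, 195), (139, 206, 191), (140, 206, 189), (141, 205, 187), (142, 206, 190), (143, 206, 194), (159, 190, 205), (160, 157, 203), (161, 107, 201), (162, 73, 199), (163, 69, 199), (164, 83, 201), (165, 125, 203), (166, 170, 204), (169, 179, 203), (170, 148, 203), (171, 121, 202), (172, 111, 200), (173, 110, 198), (174, 110, 198), (175, 111, 201), (176, 111, 203), (177, 110, 204), (178, 110, 202), (179, 111, 204), (180, 111, 204), (181, 111, 204), (182, 111, 204), (183, 110, 202), (184, 110, 196), (185, 111, 180), (186, 110, 168), (187, 110, 179), (188, 110, 197), (189, 108, 198), (190, 98, 176), (191, 83, 133), (192, 72, 90)]
```

Request:
apply_moves(
  series=[
    [-20, 7, 20, 0],
    [-40, 14, 50, 0],
    [-47, 17.5, 85, 0],
    [-47, 17.5, 120, 0],
    [-47, 17.5, 150, 0],
  ],
)

```text
time: 9.62
tool_pos: [0.3984, -0.3345, 0.1409]
orientation: [-0.0, 0.994, 0.105, -0.0]
contact_force: [0.7, 0.5, -1.9]
finger_gap: 0.124
grip_force: 60.0
```

Request:
apply_moves(
  series=[
    [0, 0, 10, 0],
    [0, 0, 20, 0],
    [0, 0, 30, 0],
    [0, 0, 40, 0],
    [0, 0, 40, 0],
  ],
  squeeze=15,
)

```text
time: 10.03
tool_pos: [0.3993, -0.3341, 0.1019]
orientation: [-0.0, 0.994, 0.106, -0.0]
contact_force: [-0.2, 1.3, -2.4]
finger_gap: 0.128
grip_force: 15.0
```

Request:
apply_moves(
  series=[
    [0, 0, 7, 0],
    [0, 0, 14, 0],
    [0, 0, 18, 0],
    [0, 0, 21, 0],
    [0, 0, 21, 0],
  ],
)

```text
time: 10.45
tool_pos: [0.3999, -0.3352, 0.0824]
orientation: [0.001, 0.994, 0.105, 0.001]
contact_force: [-0.3, -1.6, 0.8]
finger_gap: 0.127
grip_force: 15.0
```

```bash
python3 - <<'E'
from h import *
o=get_obs(); print(o['tool_pos'],o['contact_force'])
d=snap('wrist','w7'); snap('scene','s7')
s=load('s7')['image']
a=cv2.resize(d['image'][0:240,220:420],(400,480)); b=cv2.resize(s[90:210,220:350],None,fx=3,fy=4)
cv2.imwrite('pics/m7.png',np.hstack([a,b])[:,:,::-1])
E
```

```text
[ 0.39985597 -0.33518872  0.0823887 ] [-0.30818373 -1.56079847  0.79521407]
```

View pics/m7.png

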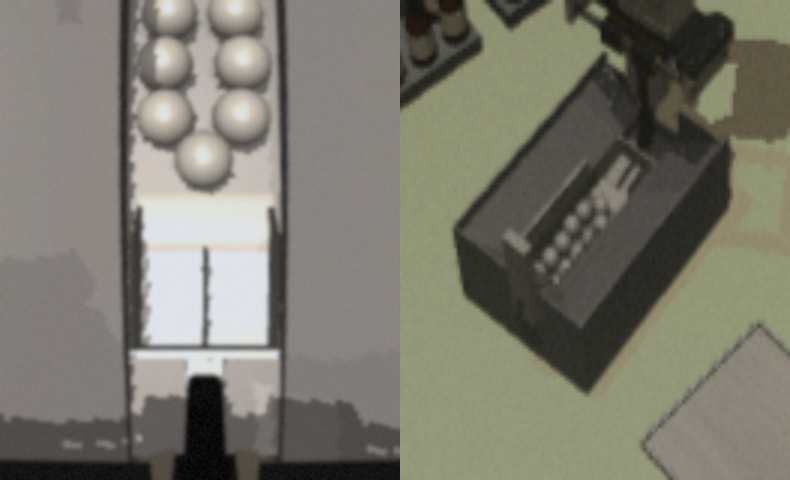

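Request:
apply_moves(
  series=[
    [0, 0, 2, 0],
    [0, 0, 4, 0],
    [0, 0, 4, 0],
  ],
)

```text
time: 10.8
tool_pos: [0.3994, -0.3352, 0.0793]
orientation: [0.001, 0.994, 0.106, 0.0]
contact_force: [-5.5, -0.1, 13.3]
finger_gap: 0.133
grip_force: 15.0
```

Request:
apply_moves(
  series=[
    [8, 0, 0.8, 0],
    [18, 0, 1.9, 0],
    [28, 0, 3, 0],
    [38, 0, 4, 0],
    [48, 0, 5, 0],
  ],
  squeeze=40,
)

```text
time: 11.22
tool_pos: [0.4459, -0.3252, 0.0744]
orientation: [0.001, 0.994, 0.106, -0.001]
contact_force: [-20.5, -2.2, 35.0]
finger_gap: 0.127
grip_force: 40.0
```

Request:
apply_moves(
  series=[
    [10, 0, 1, 0],
    [20, 0, 2.1, 0],
    [30, 0, 3.1, 0],
    [38, 0, 4, 0],
    [46, 0, 4.8, 0],
  ],
)

```text
time: 11.63
tool_pos: [0.4888, -0.3162, 0.0702]
orientation: [0.001, 0.994, 0.106, -0.003]
contact_force: [-25.2, -6.8, 26.6]
finger_gap: 0.123
grip_force: 40.0
```

```bash
python3 - <<'E'
from h import *
o=get_obs(); print(o['tool_pos'],o['contact_force'])
d=snap('wrist','w8')
cv2.imwrite('pics/m8.png',cv2.resize(d['image'][0:240,220:420],(500,600))[:,:,::-1])
E
```

```text
[ 0.48876392 -0.31621032  0.07020583] [-25.24149271  -6.7607345   26.6141805 ]
```

View pics/m8.png

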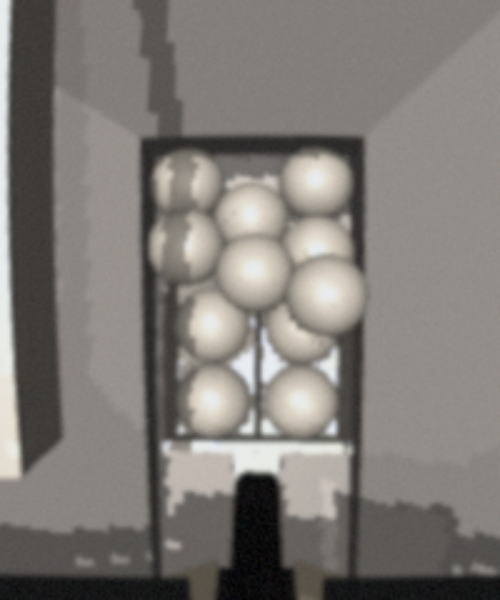

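Request:
apply_moves(
  series=[
    [-1, 0, -4, 0],
    [-1, 0, -10, 0],
    [-1, 0, -18, 0],
    [-1, 0, -26, 0],
    [-1, 0, -34, 0],
  ],
  squeeze=60,
)

```text
time: 12.1
tool_pos: [0.4905, -0.3145, 0.1025]
orientation: [-0.0, 0.994, 0.106, 0.0]
contact_force: [0.1, -1.1, -3.3]
finger_gap: 0.128
grip_force: 60.0
```

Request:
apply_moves(
  series=[
    [0, 2, -8, 0],
    [0, 4, -16, 0],
    [0, 7, -24, 0],
    [0, 10, -32, 0],
    [0, 10, -32, 0],
  ],
)

```text
time: 12.52
tool_pos: [0.4934, -0.3261, 0.1361]
orientation: [0.002, 0.994, 0.105, 0.001]
contact_force: [0.9, -0.5, -1.8]
finger_gap: 0.127
grip_force: 60.0
```

```bash
python3 - <<'E'
from h import *
o=get_obs(); print(o['tool_pos'],o['contact_force'])
d=snap('wrist','w9')
snap('top','t9'); snap('scene','s9')
cv2.imwrite('pics/m9.png',cv2.resize(d['image'][0:240,220:420],(500,600))[:,:,::-1])
E
```

```text
[ 0.49344373 -0.32605499  0.13613866] [ 0.90872822 -0.50961063 -1.78351597]
```

View pics/m9.png

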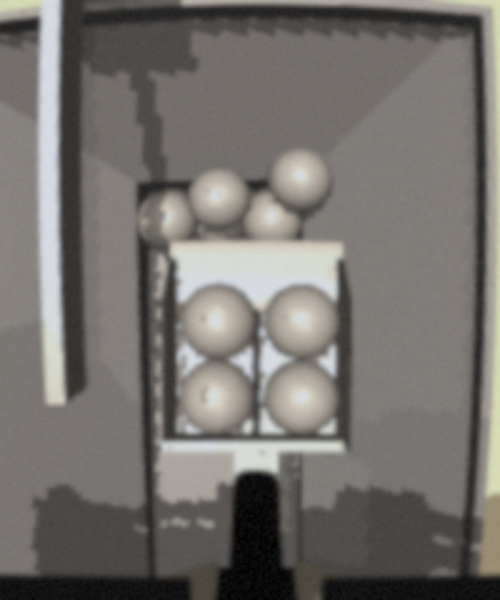

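```bash
cat > tilt.py <<'E'
import sys; from h import *; import t
def rows(d,o,th,gx=59,gz=71):
    a=np.radians(t.yaw(o)); ex=np.array([np.cos(a),np.sin(a),0]);T=np.array(o['tool_pos'])*1000
    out=[]
    for px,pz in ((32,3),(-22.5,23)):
        dx,dz=px+gx,pz-gz; s,c=np.sin(th),np.cos(th)
        out.append(proj(d,(T+ex*(dx*c+dz*s)+np.array([0,0,19+dz*c-dx*s]))/1000,True)[1])
    return np.round(out,1)
if __name__=='__main__':
    d=load(sys.argv[1]); o=get_obs()
    for th in range(-4,46,2): print(th,rows(d,o,np.radians(th)))
E
python3 tilt.py w9 | head -14
```

```text
-4 [ 73.4 162.4]
-2 [ 77.2 164.6]
0 [ 81.2 166.8]
2 [ 85.1 169.2]
4 [ 89.1 171.5]
6 [ 93.1 173.9]
8 [ 97.2 176.4]
10 [101.3 178.8]
12 [105.4 181.4]
14 [109.5 183.9]
16 [113.7 186.5]
18 [117.9 189.2]
20 [122.2 191.8]
22 [126.4 194.5]
```

Request:
apply_moves(
  series=[
    [0, 4, -10, 0],
    [5, 9, -20, 0],
    [15, 14, -29, 0],
    [28, 20, -29, 0],
    [42, 20, -29, 0],
  ],
)

```text
time: 13.08
tool_pos: [0.538, -0.3364, 0.163]
orientation: [0.0, 0.994, 0.105, 0.0]
contact_force: [0.8, -0.6, -3.4]
finger_gap: 0.125
grip_force: 60.0
```

Request:
apply_moves(
  series=[
    [14, 0, 0, 0],
    [24, 0, 0, 0],
    [30, 0, 3, 0],
    [30, 0, 9, 0],
    [30, 0, 14, 0],
  ],
)

```text
time: 13.5
tool_pos: [0.5664, -0.3287, 0.1475]
orientation: [-0.0, 0.994, 0.106, -0.001]
contact_force: [-0.3, 0.2, -2.6]
finger_gap: 0.126
grip_force: 60.0
```

Request:
apply_moves(
  series=[
    [0, 0, 3, 0],
    [0, 0, 6, 0],
    [0, 0, 9, 0],
    [0, 0, 12, 0],
    [0, 0, 12, 0],
  ],
)

```text
time: 13.92
tool_pos: [0.5664, -0.3307, 0.1406]
orientation: [0.002, 0.994, 0.105, 0.001]
contact_force: [-6.8, 0.6, 15.0]
finger_gap: 0.129
grip_force: 60.0
```

Request:
apply_moves(
  series=[
    [0, 0, -5, 0],
    [0, 0, -14, 0],
    [0, 0, -24, 0],
    [-10, 0, -24, 0],
    [-10, 0, -24, 0],
  ],
)

```text
time: 14.33
tool_pos: [0.5564, -0.3317, 0.1618]
orientation: [0.0, 0.994, 0.105, -0.0]
contact_force: [0.5, -1.6, -2.4]
finger_gap: 0.131
grip_force: 60.0
```

```bash
python3 - <<'E'
from h import *
import t
d=snap('wrist','w10'); o=get_obs(); print(o['tool_pos'],t.yaw(o))
g=cv2.cvtColor(d['image'],cv2.COLOR_RGB2GRAY)[60:200,296:302].mean(1).round().astype(int)
print(list(zip(range(60,200),g.tolist())))
E
python3 tilt.py w10|head -12
```

```text
[ 0.55678053 -0.33141316  0.16132444] 12.071095889795842
[(60, 206), (61, 206), (62, 206), (63, 207), (64, 208), (65, 207), (66, 206), (67, 206), (68, 206), (69, 206), (70, 207), (71, 206), (72, 206), (73, 207), (74, 206), (75, 207), (76, 207), (77, 206), (78, 206), (79, 207), (80, 206), (81, 206), (82, 206), (83, 203), (84, 195), (85, 186), (86, 182), (87, 168), (88, 133), (89, 91), (90, 75), (91, 104), (92, 156), (93, 189), (94, 201), (95, 206), (96, 209), (97, 210), (98, 211), (99, 210), (100, 210), (101, 212), (102, 211), (103, 211), (104, 212), (105, 211), (106, 212), (107, 212), (108, 213), (109, 211), (110, 206), (111, 188), (112, 166), (113, 154), (114, 148), (115, 148), (116, 152), (117, 158), (118, 163), (119, 169), (120, 173), (121, 176), (122, 178), (123, 180), (124, 181), (125, 182), (126, 182), (127, 179), (128, 177), (129, 172), (130, 166), (131, 162), (132, 156), (133, 150), (134, 143), (135, 134), (136, 127), (137, 128), (138, 144), (139, 166), (140, 184), (141, 187), (142, 174), (143, 152), (144, 138), (145, 138), (146, 144), (147, 151), (148, 158), (149, 164), (150, 170), (151, 174), (152, 178), (153, 182), (154, 184), (155, 189), (156, 188), (157, 187), (158, 185), (159, 182), (160, 180), (161, 176), (162, 172), (163, 168), (164, 160), (165, 154), (166, 147), (167, 138), (168, 129), (169, 117), (170, 96), (171, 74), (172, 71), (173, 112), (174, 171), (175, 204), (176, 210), (177, 202), (178, 183), (179, 169), (180, 164), (181, 162), (182, 163), (183, 162), (184, 162), (185, 162), (186, 162), (187, 161), (188, 162), (189, 161), (190, 160), (191, 160), (192, 160), (193, 158), (194, 160), (195, 155), (196, 138), (197, 115), (198, 93), (199, 85)]
-4 [ 70.7 160.6]
-2 [ 74.7 162.8]
0 [ 78.6 165.1]
2 [ 82.6 167.5]
4 [ 86.7 169.9]
6 [ 90.8 172.3]
8 [ 94.9 174.8]
10 [ 99.  177.3]
12 [103.2 179.9]
14 [107.4 182.5]
16 [111.6 185.1]
18 [115.9 187.8]
```

Request:
apply_moves(
  series=[
    [6, 0, 6, 0],
    [10, 0, 14, 0],
    [10, 0, 20, 0],
    [10, 0, 24, 0],
    [10, 0, 27, 0],
  ],
)

```text
time: 14.8
tool_pos: [0.5666, -0.3298, 0.1361]
orientation: [0.001, 0.994, 0.106, -0.0]
contact_force: [-13.2, 0.1, 21.3]
finger_gap: 0.129
grip_force: 60.0
```

Request:
apply_moves(
  series=[
    [0, 0, 2, 0],
    [0, 0, 2, 0],
    [0, 0, -8, 0],
    [0, 0, -18, 0],
    [-10, 0, -27, 0],
  ],
)

```text
time: 15.22
tool_pos: [0.5584, -0.3305, 0.1608]
orientation: [-0.0, 0.994, 0.106, 0.0]
contact_force: [-0.3, -0.6, -2.4]
finger_gap: 0.124
grip_force: 60.0
```

Request:
apply_moves(
  series=[
    [0, 0, 0, 0],
    [0, 0, 0, 0],
  ],
)

```text
time: 15.38
tool_pos: [0.557, -0.3314, 0.1612]
orientation: [0.0, 0.994, 0.105, 0.0]
contact_force: [-0.6, -0.5, -3.0]
finger_gap: 0.127
grip_force: 60.0
```

```bash
cat > edge.py <<'E'
# lip and back-rim rows in the wrist view, against the level reference w4
import sys; from h import *; import t
d=snap('wrist',sys.argv[1]); o=get_obs(); print(o['tool_pos'],t.yaw(o))
g=cv2.cvtColor(d['image'],cv2.COLOR_RGB2GRAY)[:,296:302].mean(1).round().astype(int)
print(g[70:100].tolist(),g[160:180].tolist())
E
python3 edge.py w11
```

```text
[ 0.55694484 -0.33118991  0.1606379 ] 12.088516414542864
[206, 207, 206, 207, 207, 207, 207, 206, 206, 206, 207, 207, 206, 206, 205, 203, 204, 206, 209, 210, 211, 211, 212, 212, 212, 212, 212, 211, 212, 212] [163, 157, 147, 139, 126, 110, 93, 78, 74, 91, 136, 180, 203, 207, 195, 179, 167, 164, 164, 163]
```

Request:
apply_moves(
  series=[
    [-8, -3, 0, 0],
    [-18, -7, 0, 0],
    [-29, -12, 4, 0],
    [-39, -16, 10, 0],
    [-45, -18, 17, 0],
  ],
)

```text
time: 15.85
tool_pos: [0.5084, -0.3225, 0.1432]
orientation: [-0.0, 0.994, 0.105, -0.0]
contact_force: [-0.8, -0.3, -3.6]
finger_gap: 0.124
grip_force: 60.0
```

Request:
apply_moves(
  series=[
    [0, -2, 0.5, 0],
    [0, -6, 0.5, 0],
    [0, -12, 0.5, 0],
    [0, -18, 0.5, 0],
    [0, -24, 0.5, 0],
  ],
)

```text
time: 16.27
tool_pos: [0.5048, -0.2988, 0.1437]
orientation: [0.0, 0.994, 0.106, 0.0]
contact_force: [0.0, -0.5, -3.6]
finger_gap: 0.129
grip_force: 60.0
```

Request:
apply_moves(
  series=[
    [0, -6, 0, 0],
    [0, -12, 0, 0],
    [0, -17, 0, 0],
    [0, -22, 0, 0],
    [0, -27, 0, 0],
  ],
)

```text
time: 16.68
tool_pos: [0.4987, -0.2727, 0.1435]
orientation: [0.0, 0.994, 0.106, 0.0]
contact_force: [1.3, 0.9, -2.5]
finger_gap: 0.127
grip_force: 60.0
```

Request:
apply_moves(
  series=[
    [0, -6, 0, 0],
    [0, -12, 0, 0],
    [0, -18, 0, 0],
    [0, -23, 0, 0],
    [0, -25, 0, 0],
  ],
)

```text
time: 17.1
tool_pos: [0.4933, -0.2478, 0.1435]
orientation: [-0.0, 0.994, 0.106, -0.0]
contact_force: [-0.9, 0.5, -3.4]
finger_gap: 0.126
grip_force: 60.0
```

```bash
python3 edge.py w12; python3 - <<'E'
from h import *
d=load('w12')
cv2.imwrite('pics/m12.png',cv2.resize(d['image'][0:240,220:420],(350,420))[:,:,::-1])
E
```

```text
[ 0.49333024 -0.24784925  0.1434824 ] 12.142334690099899
[128, 128, 126, 127, 127, 127, 127, 126, 128, 128, 126, 126, 127, 129, 145, 174, 200, 210, 214, 215, 214, 216, 216, 216, 216, 216, 217, 216, 216, 216] [168, 161, 153, 144, 132, 116, 98, 82, 76, 94, 138, 184, 208, 207, 181, 148, 124, 117, 116, 116]
```

View pics/m12.png

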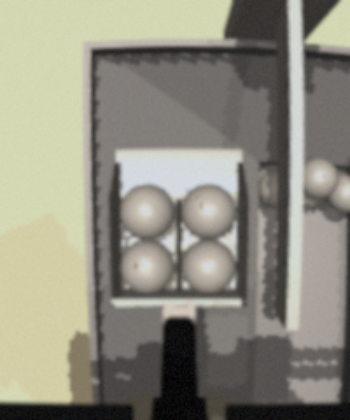

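Request:
apply_moves(
  series=[
    [0, 0, -8, 0],
    [0, 0, -24, 0],
    [0, 0, -48, 0],
    [0, 0, -72, 0],
    [0, 0, -95, 0],
  ],
)

```text
time: 17.57
tool_pos: [0.4935, -0.2491, 0.2402]
orientation: [0.0, 0.994, 0.105, 0.0]
contact_force: [0.2, 0.4, -2.1]
finger_gap: 0.127
grip_force: 60.0
```

Request:
apply_moves(
  series=[
    [3, -14, -10, -4],
    [8, -38, -20, -11],
    [15, -70, -25, -19],
    [22, -103, -25, -27],
    [29, -137, -25, -34],
  ],
)

```text
time: 17.98
tool_pos: [0.4933, -0.1081, 0.2646]
orientation: [0.001, 0.924, 0.382, 0.001]
contact_force: [0.3, -0.2, -3.3]
finger_gap: 0.128
grip_force: 60.0
```

Request:
apply_moves(
  series=[
    [24, -21, 0, -7],
    [48, -42, 0, -14],
    [72, -63, 0, -21],
    [97, -83, 0, -28],
    [122, -104, 0, -35],
  ],
)

```text
time: 18.4
tool_pos: [0.5073, 0.0522, 0.2643]
orientation: [0.001, 0.767, 0.642, 0.0]
contact_force: [0.5, 0.7, -4.2]
finger_gap: 0.125
grip_force: 60.0
```

```bash
python3 edge.py w13; python3 t.py 507.4 255.5 240 88.5
```

```text
[0.50718258 0.05771323 0.26427671] 80.52322631137561
[178, 178, 177, 178, 177, 178, 178, 177, 178, 176, 177, 177, 177, 178, 175, 172, 170, 171, 176, 178, 181, 184, 184, 184, 184, 185, 184, 186, 186, 187] [130, 123, 119, 110, 100, 86, 72, 65, 64, 77, 111, 146, 164, 165, 154, 137, 125, 120, 119, 119]
[195.1 -32.4  24.3  -8. ]
```

Request:
apply_moves(
  series=[
    [28, -5, 0, -4],
    [58, -10, 0, -8],
    [88, -15, 0, -8],
    [118, -20, 0, -8],
    [146, -24, 0, -8],
  ],
)

```text
time: 18.87
tool_pos: [0.5099, 0.2003, 0.2642]
orientation: [0.0, 0.722, 0.692, 0.0]
contact_force: [-0.2, -0.9, -3.8]
finger_gap: 0.125
grip_force: 60.0
```

Request:
apply_moves(
  series=[
    [22, 0, 0, 0],
    [38, 0, 5, 0],
    [46, 0, 15, 0],
    [49, 0, 30, 0],
    [49, 0, 45, 0],
  ],
)

```text
time: 19.28
tool_pos: [0.512, 0.2482, 0.2179]
orientation: [0.0, 0.722, 0.692, 0.0]
contact_force: [0.7, -0.4, -3.3]
finger_gap: 0.132
grip_force: 60.0
```

```bash
python3 edge.py w14; python3 t.py 507.4 255.5 201 88.5; python3 - <<'E'
from h import *
# balls in the scoop: bright round spots in the pocket, and bowl rim extents (numbers only)
d=load('w14'); g=cv2.cvtColor(d['image'],cv2.COLOR_RGB2GRAY)
for tag in ('w12','w13','w14'):
    g=cv2.cvtColor(load(tag)['image'],cv2.COLOR_RGB2GRAY)[95:180,280:365]
    c=cv2.HoughCircles(cv2.medianBlur(g,3),cv2.HOUGH_GRADIENT,1,18,param1=80,param2=12,minRadius=11,maxRadius=18)
    print(tag,None if c is None else (c[0]+[280,95,0]).round().tolist())
E
```

```text
[0.51046639 0.24710098 0.21430892] 87.58657807614634
[184, 183, 184, 187, 189, 191, 192, 192, 192, 192, 192, 192, 191, 191, 185, 178, 172, 173, 176, 180, 183, 186, 186, 186, 186, 187, 187, 187, 190, 190] [128, 123, 114, 104, 94, 80, 66, 63, 65, 80, 115, 149, 168, 168, 149, 118, 85, 64, 56, 55]
[ 8.3 -3.4 13.3 -0.9]
w12 [[304.0, 122.0, 16.0], [300.0, 154.0, 16.0], [336.0, 120.0, 14.0], [340.0, 154.0, 16.0]]
w13 [[334.0, 124.0, 16.0], [304.0, 152.0, 15.0], [302.0, 120.0, 16.0], [340.0, 152.0, 15.0]]
w14 [[338.0, 124.0, 17.0], [304.0, 150.0, 15.0], [308.0, 124.0, 16.0]]
```

Request:
apply_moves(
  series=[
    [4, -2, 6, -1],
    [8, -3.5, 13, -1],
    [8, -3.5, 13, -1],
    [8, -3.5, 13, -1],
  ],
)

```text
time: 19.67
tool_pos: [0.5087, 0.2561, 0.2056]
orientation: [0.0, 0.716, 0.698, 0.0]
contact_force: [-0.1, 0.3, -2.5]
finger_gap: 0.13
grip_force: 60.0
```

Request:
apply_moves(
  series=[
    [0, 0, 0, 0],
    [0, 0, 0, 0],
    [0, 0, 0, 0],
    [0, 0, 0, 0],
    [0, 0, 0, 0],
  ],
  squeeze=3,
)

```text
time: 20.08
tool_pos: [0.5089, 0.2561, 0.2058]
orientation: [0.0, 0.716, 0.698, 0.0]
contact_force: [-0.0, 0.9, -0.7]
finger_gap: 0.132
grip_force: 3.0
```

Request:
apply_moves(
  series=[
    [0, 0, 0, 0],
    [0, 0, 0, 0],
  ],
  squeeze=60,
)

```text
time: 20.25
tool_pos: [0.5088, 0.2561, 0.2056]
orientation: [0.0, 0.716, 0.698, 0.0]
contact_force: [0.3, 0.3, 0.1]
finger_gap: 0.128
grip_force: 60.0
```

```bash
python3 - <<'E'
from h import *; import t
d=snap('wrist','w15'); o=get_obs(); print(o['tool_pos'],t.yaw(o))
g=cv2.cvtColor(d['image'],cv2.COLOR_RGB2GRAY)
for c in (300,321,344): print(c,g[90:236:3,c-3:c+4].mean(1).round().astype(int).tolist())
b=g[95:240,275:370]
c=cv2.HoughCircles(cv2.medianBlur(b,3),cv2.HOUGH_GRADIENT,1,16,param1=80,param2=12,minRadius=9,maxRadius=18)
print(None if c is None else (c[0]+[275,95,0]).round().tolist())
E
python3 tilt.py w15
```

```text
[0.50877853 0.25613254 0.20563218] 88.59544674826499
300 [191, 187, 126, 45, 72, 123, 152, 158, 141, 118, 93, 117, 123, 143, 161, 163, 142, 118, 96, 176, 182, 182, 181, 181, 180, 176, 131, 137, 136, 141, 153, 177, 166, 97, 87, 90, 90, 88, 88, 90, 89, 90, 90, 88, 85, 65, 68, 66, 64]
321 [188, 87, 59, 84, 102, 142, 139, 123, 100, 94, 174, 190, 189, 189, 188, 179, 103, 133, 133, 132, 132, 131, 130, 128, 127, 108, 129, 137, 135, 141, 152, 180, 153, 80, 75, 77, 77, 76, 76, 76, 77, 77, 78, 80, 86, 67, 84, 89, 85]
344 [191, 192, 172, 63, 77, 121, 128, 129, 128, 120, 149, 182, 191, 191, 190, 191, 190, 190, 189, 189, 187, 170, 122, 111, 112, 112, 128, 135, 110, 124, 135, 158, 168, 127, 111, 116, 90, 89, 89, 89, 88, 91, 89, 89, 86, 75, 65, 63, 64]
[[324.0, 152.0, 16.0], [306.0, 130.0, 17.0], [326.0, 108.0, 12.0], [352.0, 160.0, 11.0], [302.0, 114.0, 9.0], [322.0, 238.0, 13.0], [354.0, 178.0, 11.0], [336.0, 186.0, 9.0]]
-4 [ 74.6 165. ]
-2 [ 78.5 167.2]
0 [ 82.4 169.4]
2 [ 86.4 171.7]
4 [ 90.4 174.1]
6 [ 94.4 176.5]
8 [ 98.5 178.9]
10 [102.6 181.4]
12 [106.8 184. ]
14 [110.9 186.5]
16 [115.1 189.1]
18 [119.4 191.8]
20 [123.6 194.4]
22 [127.9 197.1]
24 [132.2 199.9]
26 [136.5 202.6]
28 [140.8 205.4]
30 [145.2 208.2]
32 [149.5 211.1]
34 [153.9 213.9]
36 [158.3 216.8]
38 [162.7 219.7]
40 [167.2 222.6]
42 [171.6 225.5]
44 [176.1 228.4]
```

```bash
cat > lines.py <<'E'
import sys; from h import *
for tag in sys.argv[1:]:
    g=cv2.cvtColor(load(tag)['image'],cv2.COLOR_RGB2GRAY)
    e=cv2.Canny(cv2.GaussianBlur(g,(3,3),0),40,100)[70:228,270:375]
    L=cv2.HoughLinesP(e,1,np.pi/180,15,minLineLength=22,maxLineGap=6)
    L=[] if L is None else [tuple((l[0]+[270,70,270,70]).tolist()) for l in L]
    H=sorted(l for l in L if abs(l[1]-l[3])<=3); V=sorted(l for l in L if abs(l[0]-l[2])<=8 and abs(l[1]-l[3])>15)
    print(tag,'H',sorted(H,key=lambda l:l[1]),'V',V)
E
python3 lines.py w4 w6 w14 w15
```

```text
w4 H [(293, 81, 341, 81), (300, 160, 328, 160), (329, 160, 353, 161), (284, 165, 358, 165), (290, 170, 312, 170), (280, 215, 304, 215)] V [(283, 108, 287, 83), (283, 118, 284, 164), (289, 111, 289, 137), (311, 206, 313, 174), (321, 154, 321, 110), (324, 159, 324, 112), (355, 158, 356, 90), (357, 78, 362, 110), (361, 167, 361, 129)]
w6 H [(291, 119, 315, 118), (304, 184, 350, 185), (284, 185, 306, 187), (312, 187, 355, 187), (281, 191, 312, 191), (331, 207, 354, 207), (274, 211, 298, 208), (270, 215, 302, 215)] V [(287, 191, 287, 134), (292, 174, 292, 138), (294, 146, 296, 175), (316, 117, 318, 77), (320, 184, 320, 143), (324, 111, 324, 70), (327, 93, 333, 117), (328, 114, 330, 72), (329, 198, 331, 224), (330, 71, 335, 93), (330, 117, 334, 88), (333, 71, 338, 100), (338, 117, 344, 93), (339, 96, 341, 70), (343, 114, 351, 88), (345, 97, 351, 75), (349, 94, 349, 117), (352, 124, 352, 159), (352, 191, 352, 160), (354, 123, 354, 70), (357, 121, 357, 93), (357, 190, 357, 133), (358, 184, 358, 158)]
w14 H [(287, 85, 318, 83), (305, 86, 328, 86), (334, 108, 362, 108), (310, 163, 342, 165), (299, 165, 331, 165), (285, 170, 362, 170), (337, 175, 359, 175), (331, 194, 353, 194)] V [(276, 156, 278, 132), (278, 131, 283, 105), (282, 137, 283, 159), (287, 93, 288, 115), (312, 224, 313, 181), (323, 164, 323, 114), (355, 162, 355, 93)]
w15 H [(300, 70, 334, 70), (312, 163, 341, 166), (299, 187, 333, 187), (308, 227, 336, 227)] V [(288, 223, 289, 199), (294, 217, 295, 167), (323, 93, 329, 118), (324, 214, 324, 187), (327, 93, 332, 117), (329, 93, 333, 116), (348, 152, 349, 179)]
```

Request:
apply_moves(
  series=[
    [0, 0, -15, 0],
    [0, 0, -35, 0],
    [-10, 0, -60, 0],
    [-40, 0, -60, 0],
    [-80, 0, -60, 0],
  ],
)

```text
time: 20.72
tool_pos: [0.5071, 0.1772, 0.2667]
orientation: [0.001, 0.714, 0.7, 0.002]
contact_force: [0.2, 0.2, -2.7]
finger_gap: 0.124
grip_force: 60.0
```

Request:
apply_moves(
  series=[
    [-40, 0, 0, 0],
    [-80, 0, 10, 0],
    [-120, 0, 30, 0],
    [-160, 0, 60, 0],
    [-200, 0, 90, 0],
  ],
)

```text
time: 21.13
tool_pos: [0.502, -0.01, 0.1869]
orientation: [0.001, 0.716, 0.698, 0.0]
contact_force: [0.1, 0.3, -1.8]
finger_gap: 0.121
grip_force: 60.0
```

```bash
python3 t.py 507 -37 110 88.5; python3 - <<'E'
from h import *
import t
snap('wrist','w16'); snap('top','t16'); print(get_obs()['contact_force'])
d=load('t16')
# balls outside? compare bowl area of the top view
g=cv2.cvtColor(d['image'],cv2.COLOR_RGB2GRAY)
b=cv2.resize(g[215:275,165:235],None,fx=4,fy=4,interpolation=cv2.INTER_CUBIC)
c=cv2.HoughCircles(cv2.medianBlur(b,5),cv2.HOUGH_GRADIENT,1,24,param1=80,param2=13,minRadius=14,maxRadius=22)
print([ (hit(d,165+x/4,215+y/4,.08)*1000).round().tolist()[:2]+[round(float(r)/4*1.13/495*2000)] for x,y,r in c[0]] if c is not None else None)
E
python3 lines.py w16
```

```text
[-26.8   5.6  76.9   0.1]
[-0.65756774  0.50991367 -1.73380113]
[[513.0, 325.0, 19], [495.0, 324.0, 20]]
w16 H [(291, 165, 330, 164), (299, 181, 325, 181), (309, 186, 333, 188), (308, 227, 337, 227)] V [(289, 225, 290, 176), (294, 219, 295, 178), (320, 217, 321, 195), (323, 220, 323, 191), (324, 214, 324, 190), (349, 194, 351, 225), (353, 174, 355, 221), (360, 211, 361, 183)]
```

Request:
apply_moves(
  series=[
    [-15, 3, 25, 0],
    [-27, 5.5, 50, 0],
    [-27, 5.5, 72, 0],
    [-27, 5.5, 77, 0],
  ],
  squeeze=15,
)

```text
time: 21.57
tool_pos: [0.5052, -0.035, 0.1073]
orientation: [-0.002, 0.716, 0.698, -0.002]
contact_force: [-0.8, -0.7, -1.9]
finger_gap: 0.13
grip_force: 15.0
```

Request:
apply_moves(
  series=[
    [0, 0, 8, 0],
    [0, 0, 18, 0],
    [0, 0, 28, 0],
    [0, 0, 36, 0],
    [0, 0, 44, 0],
  ],
)

```text
time: 21.98
tool_pos: [0.5095, -0.0355, 0.0687]
orientation: [0.003, 0.715, 0.699, 0.002]
contact_force: [-0.6, -0.0, 0.6]
finger_gap: 0.029
grip_force: 0.0
```

Request:
apply_moves(
  series=[
    [0, 0, 4, 0],
    [0, 0, 8, 0],
    [0, 0, 11, 0],
    [0, 0, 13, 0],
    [0, 0, 13, 0],
  ],
)

```text
time: 22.4
tool_pos: [0.5069, -0.035, 0.0529]
orientation: [-0.0, 0.716, 0.698, -0.0]
contact_force: [0.0, 0.0, 0.0]
finger_gap: 0.007
grip_force: 0.0
```

```bash
python3 edge.py w17; python3 lines.py w17; python3 -c "
from h import *
print(get_obs()['contact_force'])"
```

```text
[ 0.50697003 -0.03510636  0.05309708] 88.60709032037136
[180, 180, 179, 178, 181, 180, 179, 180, 179, 180, 179, 180, 180, 180, 179, 180, 180, 180, 180, 179, 180, 179, 180, 179, 179, 178, 179, 179, 179, 180] [171, 170, 171, 170, 170, 170, 171, 171, 170, 171, 170, 170, 171, 170, 170, 170, 169, 165, 162, 167]
w17 H [(291, 192, 335, 192), (321, 226, 352, 224)] V [(286, 219, 288, 188), (290, 187, 293, 227), (357, 186, 361, 224)]
[-0.003072   -0.55042951 -0.16033812]
```

Request:
apply_moves(
  series=[
    [0, 0, -20, 0],
    [0, 0, -60, 0],
    [0, 0, -100, 0],
    [0, 0, -140, 0],
    [0, 0, -175, 0],
  ],
)

```text
time: 22.87
tool_pos: [0.507, -0.0352, 0.2312]
orientation: [0.001, 0.716, 0.698, 0.001]
contact_force: [0.9, -0.4, 0.5]
finger_gap: 0.003
grip_force: 0.0
```

Request:
apply_moves(
  series=[
    [-40, 0, 0, 0],
    [-80, 0, 0, 0],
    [-120, 0, 0, 0],
    [-120, 0, 0, 0],
  ],
)

```text
time: 23.2
tool_pos: [0.5039, -0.1613, 0.2286]
orientation: [0.002, 0.717, 0.697, -0.001]
contact_force: [-0.2, 0.7, -0.5]
finger_gap: 0.004
grip_force: 0.0
```

```bash
cat > sc.py <<'E'
# scoop on the tray: dark handle blob + pocket edges, in the top and wrist views
import sys; from h import *; import t
tag=sys.argv[1]
o=get_obs(); print(o['tool_pos'],t.yaw(o))
for n,f,z in (('top',False,.05),('wrist',True,.05),('scene',False,.05)):
    d=snap(n,n[0]+tag); im=d['image']; g=im.max(2)
    m=((g<48)*255).astype(np.uint8)
    k,lab,st,ce=cv2.connectedComponentsWithStats(m)
    for i in range(1,k):
        if 25<st[i,4]<3000:
            p=hit(d,*ce[i],z,f)
            if .38<p[0]<.64 and -.17<p[1]<.17:
                r=cv2.minAreaRect(np.argwhere(lab==i)[:,::-1].astype(np.float32)); B=cv2.boxPoints(r)
                s=sorted([(np.linalg.norm(B[j]-B[j-1]),j) for j in range(4)])[:2]
                E=[(B[j]+B[j-1])/2 for _,j in s]
                print(n,st[i].tolist(),'ends',np.round(E,1).tolist(),'z0',[(hit(d,*e,0.003,f)*1000).round(0)[:2].tolist() for e in E],'z.09',[(hit(d,*e,.09,f)*1000).round(0)[:2].tolist() for e in E])
E
python3 sc.py 18
```

```text
[ 0.50386055 -0.16132134  0.22857302] 88.31464104683842
top [361, 242, 20, 5, 72] ends [[361.0, 244.0], [380.0, 244.0]] z0 [[511.0, -80.0], [510.0, -126.0]] z.09 [[507.0, -73.0], [506.0, -116.0]]
wrist [320, 99, 11, 44, 405] ends [[325.0, 99.0], [325.0, 142.0]] z0 [[509.0, -73.0], [507.0, -126.0]] z.09 [[508.0, -76.0], [506.0, -117.0]]
scene [319, 164, 11, 25, 103] ends [[320.8999938964844, 163.6999969482422], [327.8999938964844, 188.0]] z0 [[452.0, -177.0], [503.0, -83.0]] z.09 [[500.0, -119.0], [548.0, -32.0]]
```

Request:
apply_moves(
  series=[
    [40, 0, -6, 0],
    [80, 0, -12, 0],
    [120, 0, -12, 0],
    [160, 0, -12, 0],
    [200, 0, -12, 0],
  ],
)

```text
time: 23.77
tool_pos: [0.5081, 0.0482, 0.2405]
orientation: [-0.0, 0.715, 0.699, 0.0]
contact_force: [1.4, -0.3, -0.6]
finger_gap: 0.004
grip_force: 0.0
```

Request:
apply_moves(
  series=[
    [40, 0, 0, 0],
    [80, 0, 0, 0],
    [120, 0, 0, 0],
    [155, 0, 0, 0],
    [155, 0, 0, 0],
    [155, 0, 0, 0],
  ],
)

```text
invalid input
```

Request:
apply_moves(
  series=[
    [40, 0, 0, 0],
    [80, 0, 0, 0],
    [120, 0, 0, 0],
    [155, 0, 0, 0],
    [155, 0, 0, 0],
  ],
)

```text
time: 24.18
tool_pos: [0.5109, 0.2072, 0.2401]
orientation: [-0.001, 0.713, 0.701, 0.001]
contact_force: [-1.6, -0.2, 0.4]
finger_gap: 0.009
grip_force: 0.0
```

```bash
python3 - <<'E'
from h import *; import t
o=get_obs();print(o['time'],o['tool_pos'],t.yaw(o))
d=snap('wrist','w20');snap('top','t20')
u,v=proj(d,(.5085,.2965,.125),True);print('bowl px',u,v)
g=cv2.cvtColor(d['image'],cv2.COLOR_RGB2GRAY)
x0,x1,y0,y1=int(u-75),int(u+75),max(0,int(v-70)),int(v+60)
b=cv2.resize(g[y0:y1,x0:x1],None,fx=3,fy=3,interpolation=cv2.INTER_CUBIC)
for p2 in (14,18,22):
  c=cv2.HoughCircles(cv2.medianBlur(b,5),cv2.HOUGH_GRADIENT,1,24,param1=80,param2=p2,minRadius=18,maxRadius=45)
  if c is not None: print(p2,[(hit(d,x0+x/3,y0+y/3,.08,True)*1000).round().astype(int).tolist()[:2]+[round(float(r)/3,1)] for x,y,r in c[0]])
# bin balls seen from above
d=load('t20');g=cv2.cvtColor(d['image'],cv2.COLOR_RGB2GRAY)
b=cv2.resize(g[180:310,400:520],None,fx=4,fy=4,interpolation=cv2.INTER_CUBIC)
m=(b>125).astype(np.uint8)
c=cv2.HoughCircles(b,cv2.HOUGH_GRADIENT,1,20,param1=80,param2=12,minRadius=12,maxRadius=20)
P=[(hit(d,400+x/4,180+y/4,.02)*1000)[:2] for x,y,r in c[0]]
a=np.radians(12.2);R=np.array([[np.cos(a),-np.sin(a)],[np.sin(a),np.cos(a)]])
print('bin',[ (R.T@(p-[497,-313])).round().astype(int).tolist() for p in P])
E
```

```text
24.1833 [0.51091247 0.20717943 0.24010334] 89.03798624093827
bowl px 319.17479004022687 91.12221018726427
14 [[510, 290, 14.1], [489, 306, 10.6], [541, 277, 13.3], [493, 325, 10.0], [524, 268, 12.6], [528, 359, 10.7], [444, 254, 9.6], [573, 254, 6.4]]
18 [[511, 289, 14.4], [489, 306, 10.6], [538, 279, 10.5], [494, 324, 11.4]]
22 [[488, 306, 10.8], [539, 279, 7.2]]
bin [[137, 93], [85, -27]]
```

Request:
apply_moves(
  series=[
    [0, 0, -20, 0],
    [0, 0, -50, 0],
    [0, 0, -80, 0],
    [0, 0, -95, 0],
    [0, 0, -95, 0],
  ],
  grip=1,
)

```text
time: 24.7
tool_pos: [0.5136, 0.1994, 0.3394]
orientation: [0.002, 0.716, 0.698, 0.003]
contact_force: [0.6, -0.1, 0.6]
finger_gap: 0.004
grip_force: 0.0
```

```bash
python3 - <<'E'
from h import *; import t
o=get_obs();print(o['time'],o['tool_pos'],t.yaw(o),o['joints'])
a=np.radians(12.2);R=np.array([[np.cos(a),-np.sin(a)],[np.sin(a),np.cos(a)]])
d=snap('top','t21')
for tag in ('top0','t21'):
    d=load(tag); g=cv2.cvtColor(d['image'],cv2.COLOR_RGB2GRAY)
    pts=np.array([proj(d,np.r_[R@np.array(p)+[497,-313],20]/1000) for p in ((-30,24),(-30,-27),(93,-27),(93,24))])
    m=np.zeros_like(g); cv2.fillPoly(m,[pts.round().astype(int)],1)
    print(tag,[(T,int(((g>T)&(m>0)).sum())) for T in (130,140,150,160,170)])
print(t.go(508,446,335,88.5))
E
```

```text
24.7 [0.51361218 0.199432   0.33938683] 88.56194492553895 [ 2.31403997e-01  3.28898164e-01  1.23665145e+00 -2.44683030e-04
  1.56875221e+00  2.56502402e-01]
top0 [(130, 13), (140, 0), (150, 0), (160, 0), (170, 0)]
t21 [(130, 29), (140, 4), (150, 0), (160, 0), (170, 0)]
[ 2.465e+02 -1.120e+01  1.900e+00  1.000e-01]
```

Request:
apply_moves(
  series=[
    [35, -2, 0, 0],
    [75, -4, 0, 0],
    [115, -6, 0, 0],
    [155, -8, 0, 0],
    [195, -10, 0, 0],
  ],
)

```text
time: 25.17
tool_pos: [0.5068, 0.3958, 0.3334]
orientation: [-0.0, 0.716, 0.698, -0.001]
contact_force: [1.0, -0.4, -0.2]
finger_gap: 0.007
grip_force: 0.0
```

Request:
apply_moves(
  series=[
    [35, -1, 0, 0],
    [53, -1, 0, 0],
    [53, -1, 0, 0],
    [53, -1, 0, 0],
  ],
)

```text
time: 25.5
tool_pos: [0.5073, 0.4481, 0.3326]
orientation: [-0.0, 0.715, 0.699, -0.002]
contact_force: [-0.4, -0.7, 0.4]
finger_gap: 0.007
grip_force: 0.0
```

```bash
python3 t.py 508 448 255 88.5; python3 -c "
from h import *
o=get_obs(); print(o['tool_pos'],o['joints'],o['contact_force'])"
```

```text
[-0.1  0.7 77.6  0.2]
[0.50728972 0.448083   0.33264913] [ 6.10614952e-01  6.13967310e-01  7.98125989e-01 -4.87423453e-04
  1.73349025e+00  6.33803918e-01] [-0.40138196 -0.6539767   0.39260446]
```

Request:
apply_moves(
  series=[
    [0, 0, 20, 0],
    [0, 0, 40, 0],
    [0, 0, 60, 0],
    [0, 0, 78, 0],
    [0, 0, 78, 0],
  ],
)

```text
time: 25.92
tool_pos: [0.5068, 0.4449, 0.2525]
orientation: [-0.0, 0.716, 0.698, -0.004]
contact_force: [-0.2, -0.7, -0.9]
finger_gap: 0.005
grip_force: 0.0
```

Request:
apply_moves(
  series=[
    [-12, 0, 0, 0],
    [-24, 0, 0, 0],
    [-36, 0, 0, 0],
    [-48, 0, 0, 0],
    [-60, 0, 0, 0],
  ],
)

```text
time: 26.33
tool_pos: [0.5068, 0.3872, 0.259]
orientation: [-0.0, 0.716, 0.698, 0.002]
contact_force: [0.4, 4.0, 0.8]
finger_gap: 0.004
grip_force: 1.8
```

Request:
apply_moves(
  series=[
    [-12, 0, 0, 0],
    [-24, 0, 0, 0],
    [-36, 0, 0, 0],
    [-48, 0, 0, 0],
    [-60, 0, 0, 0],
  ],
)

```text
time: 26.75
tool_pos: [0.5049, 0.3265, 0.2575]
orientation: [0.0, 0.716, 0.698, 0.0]
contact_force: [-0.7, 2.2, -0.9]
finger_gap: 0.006
grip_force: 0.7
```

Request:
apply_moves(
  series=[
    [-8, 0, 0, 0],
    [-14, 0, 0, 0],
    [-14, 0, 0, 0],
    [-14, 0, -20, 0],
    [-14, 0, -50, 0],
  ],
)

```text
time: 27.17
tool_pos: [0.5034, 0.3133, 0.3046]
orientation: [-0.001, 0.716, 0.698, -0.003]
contact_force: [0.3, 0.5, 1.3]
finger_gap: 0.005
grip_force: 0.0
```

Request:
apply_moves(
  series=[
    [-40, 0, -20, 0],
    [-80, 0, -20, 0],
    [-120, 0, -20, 0],
    [-150, 0, -20, 0],
    [-150, 0, -20, 0],
  ],
)

```text
time: 27.58
tool_pos: [0.5009, 0.1594, 0.3276]
orientation: [0.001, 0.717, 0.697, -0.001]
contact_force: [0.4, 0.7, 1.0]
finger_gap: 0.006
grip_force: 0.0
```

Request:
apply_moves(
  series=[
    [0, 0, 0, 0],
    [0, 0, 0, 0],
    [0, 0, 0, 0],
    [0, 0, 0, 0],
    [0, 0, 0, 0],
  ],
)

```text
time: 28.0
tool_pos: [0.5008, 0.165, 0.3269]
orientation: [-0.0, 0.715, 0.699, -0.0]
contact_force: [-0.0, 0.1, -0.6]
finger_gap: 0.007
grip_force: 0.0
```

Request:
apply_moves(
  series=[
    [0, 0, 0, 0],
    [0, 0, 0, 0],
    [0, 0, 0, 0],
    [0, 0, 0, 0],
    [0, 0, 0, 0],
  ],
)

```text
time: 28.42
tool_pos: [0.5009, 0.164, 0.3272]
orientation: [0.0, 0.716, 0.698, -0.0]
contact_force: [0.3, -0.2, 0.8]
finger_gap: 0.009
grip_force: 0.0
```

Request:
apply_moves(
  series=[
    [0, 0, 0, 0],
    [0, 0, 0, 0],
    [0, 0, 0, 0],
    [0, 0, 0, 0],
    [0, 0, 0, 0],
  ],
)

```text
time: 28.83
tool_pos: [0.5009, 0.164, 0.3272]
orientation: [0.0, 0.716, 0.698, -0.0]
contact_force: [0.5, 0.2, 0.0]
finger_gap: 0.006
grip_force: 0.0
```

Request:
apply_moves(
  series=[
    [0, 0, 0, 0],
    [0, 0, 0, 0],
    [0, 0, 0, 0],
    [0, 0, 0, 0],
    [0, 0, 0, 0],
  ],
)

```text
time: 29.25
tool_pos: [0.5008, 0.164, 0.3272]
orientation: [0.0, 0.716, 0.698, -0.0]
contact_force: [0.1, -0.3, -0.5]
finger_gap: 0.006
grip_force: 0.0
```

```bash
cat > bolts.py <<'E'
# dark bar handles at z=174 near the expected bolt axes, mill yaw -1.4
import sys; from h import *; import t
o=get_obs(); print(o['time'],o['tool_pos'],t.yaw(o))
for n,f in (('wrist',True),('top',False)):
    d=snap(n,n[0]+sys.argv[1]); g=d['image'].max(2)
    for T in (45,60):
        k,lab,st,ce=cv2.connectedComponentsWithStats(((g<T)*255).astype(np.uint8))
        for i in range(1,k):
            p=hit(d,*ce[i],.170,f)*1000
            if 15<st[i,4]<1500 and abs(p[0]-508)<100 and abs(p[1]-297)<110:
                q=np.array([hit(d,c,r,.172,f)[:2]*1000 for r,c in np.argwhere(lab==i)],np.float32)
                (c,wh,a)=cv2.minAreaRect(q); w,v=np.linalg.eigh(np.cov(q.T)); ax=v[:,1]
                print(n,T,st[i].tolist(),'c',np.round(c),'wh',np.round(wh),'axis',round(float(np.degrees(np.arctan2(ax[1],ax[0]))%180),1))
E
python3 bolts.py 30
```

```text
29.25 [0.50084851 0.1640155  0.3271585 ] 88.59686784686191
wrist 45 [308, 0, 38, 14, 287] c [508. 344.] wh [15. 37.] axis 166.0
wrist 45 [356, 71, 41, 24, 387] c [557. 264.] wh [14. 42.] axis 160.8
wrist 45 [256, 73, 41, 21, 457] c [456. 266.] wh [12. 42.] axis 158.5
wrist 45 [281, 98, 28, 21, 130] c [474. 239.] wh [ 6. 34.] axis 143.3
wrist 45 [357, 100, 11, 11, 35] c [542. 240.] wh [14.  3.] axis 41.0
wrist 45 [316, 126, 22, 6, 84] c [505. 217.] wh [ 5. 21.] axis 176.1
wrist 60 [308, 0, 39, 14, 347] c [509. 344.] wh [15. 38.] axis 169.4
wrist 60 [356, 70, 42, 25, 550] c [557. 264.] wh [15. 43.] axis 158.4
wrist 60 [256, 72, 41, 22, 491] c [456. 266.] wh [13. 43.] axis 157.8
wrist 60 [280, 97, 30, 22, 173] c [474. 239.] wh [ 7. 35.] axis 143.2
wrist 60 [345, 97, 27, 19, 87] c [538. 239.] wh [30.  5.] axis 35.5
wrist 60 [315, 125, 23, 8, 181] c [505. 217.] wh [ 7. 22.] axis 178.4
top 45 [150, 250, 17, 33, 155] c [461. 359.] wh [73. 20.] axis 25.0
top 45 [223, 252, 11, 11, 33] c [476. 212.] wh [10. 25.] axis 131.9
top 45 [235, 258, 6, 11, 47] c [465. 193.] wh [21. 10.] axis 179.2
top 45 [197, 272, 10, 6, 41] c [442. 268.] wh [19. 10.] axis 101.6
top 45 [209, 272, 30, 26, 626] c [421. 222.] wh [61. 51.] axis 70.2
top 45 [147, 274, 4, 10, 30] c [435. 379.] wh [18.  6.] axis 176.7
top 60 [195, 271, 45, 28, 869] c [421. 235.] wh [93. 55.] axis 76.8
```

Request:
apply_moves(
  series=[
    [20, -10, 0, -7],
    [40, -19, 0, -14],
    [60, -28, 10, -21],
    [80, -38, 30, -28],
    [101, -47, 50, -35],
  ],
  grip=0.1,
)

```text
time: 29.77
tool_pos: [0.4562, 0.267, 0.2772]
orientation: [0.001, 0.47, 0.883, 0.001]
contact_force: [0.6, 1.2, -0.4]
finger_gap: 0.317
grip_force: 0.0
```

Request:
apply_moves(
  series=[
    [0, 0, 10, -7],
    [0, 0, 20, -14],
    [0, 0, 40, -21],
    [0, 0, 60, -28],
    [0, 0, 70, -34.5],
  ],
)

```text
time: 30.18
tool_pos: [0.4554, 0.2658, 0.2049]
orientation: [-0.001, 0.187, 0.982, -0.001]
contact_force: [-0.7, -0.9, -0.7]
finger_gap: 0.45
grip_force: 0.0
```

Request:
apply_moves(
  series=[
    [0, 0, 0, 0],
    [0, 0, 0, 0],
  ],
)

```text
time: 30.35
tool_pos: [0.4563, 0.2661, 0.2071]
orientation: [-0.0, 0.192, 0.981, -0.0]
contact_force: [-0.4, -0.3, 0.1]
finger_gap: 0.451
grip_force: 0.0
```

```bash
python3 bolts.py 31; python3 t.py 456 266.5 144 158
```

```text
30.35 [0.45628692 0.26609444 0.20705589] 157.89834602378676
wrist 45 [387, 151, 24, 15, 150] c [435. 328.] wh [10. 13.] axis 63.5
wrist 45 [356, 153, 9, 9, 23] c [424. 306.] wh [4. 5.] axis 107.6
wrist 45 [372, 153, 15, 10, 33] c [430. 316.] wh [10.  5.] axis 39.1
wrist 45 [345, 158, 7, 7, 20] c [424. 297.] wh [4. 3.] axis 26.1
wrist 45 [416, 163, 34, 12, 84] c [449. 348.] wh [24.  3.] axis 86.4
wrist 45 [442, 198, 7, 5, 22] c [473. 350.] wh [3. 5.] axis 82.6
wrist 45 [295, 206, 6, 28, 78] c [448. 252.] wh [ 3. 19.] axis 158.9
wrist 45 [246, 228, 153, 41, 1298] c [474. 259.] wh [109.  31.] axis 67.4
wrist 45 [268, 283, 11, 19, 134] c [495. 212.] wh [ 7. 16.] axis 149.7
wrist 45 [287, 283, 11, 7, 52] c [494. 227.] wh [7. 5.] axis 60.8
wrist 45 [359, 283, 17, 27, 314] c [524. 275.] wh [12. 24.] axis 148.3
wrist 60 [415, 163, 35, 13, 137] c [449. 348.] wh [25.  6.] axis 84.5
wrist 60 [433, 213, 7, 13, 20] c [484. 340.] wh [2. 9.] axis 138.3
top 45 [202, 211, 12, 17, 104] c [559. 260.] wh [15. 36.] axis 156.3
top 45 [218, 220, 11, 14, 58] c [544. 221.] wh [34. 12.] axis 35.6
top 45 [166, 224, 32, 67, 922] c [480. 309.] wh [ 63. 138.] axis 13.9
top 45 [198, 254, 41, 50, 1027] c [437. 225.] wh [65. 99.] axis 160.9
top 60 [201, 210, 13, 19, 131] c [559. 260.] wh [17. 38.] axis 156.7
top 60 [217, 218, 15, 17, 98] c [544. 221.] wh [42. 15.] axis 36.6
top 60 [231, 239, 3, 10, 25] c [506. 206.] wh [19.  4.] axis 178.1
top 60 [197, 254, 43, 51, 1266] c [438. 229.] wh [ 69. 103.] axis 162.4
[ 0.9 -0.2 64.1 -0.1]
```

Aligned on bolt 2; descend, grip and turn.

Request:
apply_moves(
  series=[
    [0, 0, 20, 0],
    [0, 0, 40, 0],
    [0, 0, 55, 0],
    [0, 0, 63, 0],
    [0, 0, 63, 0],
  ],
)

```text
time: 30.87
tool_pos: [0.456, 0.2659, 0.1434]
orientation: [-0.001, 0.191, 0.982, -0.001]
contact_force: [-0.4, 0.1, -0.2]
finger_gap: 0.449
grip_force: 0.0
```

Request:
apply_moves(
  series=[
    [0, 0, 0, 0],
    [0, 0, 0, 0],
    [0, 0, 0, 0],
    [0, 0, 0, 0],
  ],
  grip=1,
  squeeze=30,
)

```text
time: 31.2
tool_pos: [0.4571, 0.2665, 0.146]
orientation: [0.001, 0.19, 0.982, 0.001]
contact_force: [-1.8, -2.7, 14.8]
finger_gap: 0.209
grip_force: 7.1
```

Request:
apply_moves(
  series=[
    [0, 0, 0, 7],
    [0, 0, 0, 14],
    [0, 0, 0, 21],
    [0, 0, 0, 28],
    [0, 0, 0, 35],
  ],
)

```text
time: 31.62
tool_pos: [0.4567, 0.2655, 0.1461]
orientation: [0.001, 0.479, 0.878, 0.0]
contact_force: [-4.6, -5.0, 11.1]
finger_gap: 0.158
grip_force: 32.1
```

```bash
python3 -c "
from h import *; import t
o=get_obs(); print(o['tool_pos'],t.yaw(o),o['contact_force'],o['moment'],o['finger_gap'])"
```

```text
[0.4567167  0.26547783 0.14612195] 122.75856657952083 [-4.57239867 -4.96677126 11.06786963] [-0.94235941  0.4683625   0.07933909] 0.15839741315571582
```

Request:
apply_moves(
  series=[
    [0, 0, 0, 7],
    [0, 0, 0, 14],
    [0, 0, 0, 21],
    [0, 0, 0, 28],
    [0, 0, 0, 35],
  ],
)

```text
time: 32.03
tool_pos: [0.4561, 0.2653, 0.1461]
orientation: [0.001, 0.721, 0.693, -0.0]
contact_force: [-5.9, -5.6, 11.8]
finger_gap: 0.149
grip_force: 33.0
```

Request:
apply_moves(
  series=[
    [0, 0, 0, 7],
    [0, 0, 0, 14],
    [0, 0, 0, 21],
    [0, 0, 0, 28],
    [0, 0, 0, 35],
  ],
)

```text
time: 32.45
tool_pos: [0.4556, 0.2655, 0.1461]
orientation: [0.0, 0.896, 0.444, -0.0]
contact_force: [-7.8, -4.3, 13.6]
finger_gap: 0.149
grip_force: 33.1
```

Request:
apply_moves(
  series=[
    [0, 0, 0, 5],
    [0, 0, 0, 10],
    [0, 0, 0, 14],
    [0, 0, 0, 14],
  ],
)

```text
time: 32.78
tool_pos: [0.4555, 0.2657, 0.1461]
orientation: [0.0, 0.943, 0.333, -0.0]
contact_force: [-7.5, -4.0, 13.5]
finger_gap: 0.155
grip_force: 34.9
```

```bash
python3 -c "
from h import *; import t
o=get_obs(); print(o['tool_pos'],t.yaw(o),o['contact_force'],o['moment'],o['finger_gap'],o['joints'])"
```

```text
[0.45547814 0.2656709  0.14608026] 38.92183487677342 [-7.52715366 -3.96160586 13.45421422] [-0.75203113  1.23110273  0.31231676] 0.1551620218055808 [ 3.82994939e-01  4.25676526e-01  1.63539882e+00 -6.74294996e-04
  1.08132557e+00  1.27479436e+00]
```

Request:
apply_moves(
  series=[
    [0, 0, 0, 0],
    [0, 0, 0, 0],
    [0, 0, -15, 0],
    [0, 0, -40, 0],
    [0, 0, -62, -5],
  ],
  grip=0.1,
)

```text
time: 33.2
tool_pos: [0.4563, 0.2661, 0.2075]
orientation: [0.0, 0.927, 0.375, 0.0]
contact_force: [-0.1, 0.6, 0.2]
finger_gap: 0.43
grip_force: 0.0
```

Request:
apply_moves(
  series=[
    [0, 0, 0, -7],
    [0, 0, 0, -14],
    [0, 0, 0, -21],
    [0, 0, 0, -28],
    [0, 0, 0, -35],
  ],
)

```text
time: 33.62
tool_pos: [0.4566, 0.2662, 0.2069]
orientation: [0.0, 0.769, 0.639, 0.001]
contact_force: [0.1, -0.2, -0.3]
finger_gap: 0.451
grip_force: 0.0
```

Request:
apply_moves(
  series=[
    [0, 0, 0, -7],
    [0, 0, 0, -14],
    [0, 0, 0, -21],
    [0, 0, 0, -28],
    [0, 0, 0, -35],
  ],
)

```text
time: 34.03
tool_pos: [0.4566, 0.2662, 0.2068]
orientation: [0.0, 0.541, 0.841, 0.0]
contact_force: [0.5, 0.1, -0.4]
finger_gap: 0.45
grip_force: 0.0
```

Request:
apply_moves(
  series=[
    [0, 0, 0, -7],
    [0, 0, 0, -14],
    [0, 0, 0, -21],
    [0, 0, 0, -28],
    [0, 0, 0, -35],
  ],
)

```text
time: 34.45
tool_pos: [0.4566, 0.2662, 0.2068]
orientation: [0.0, 0.264, 0.965, 0.0]
contact_force: [-0.1, 0.2, 0.5]
finger_gap: 0.448
grip_force: 0.0
```

```bash
python3 bolts.py 32|grep -v 'top 45'; python3 t.py 558.5 265 207 158.5
```

```text
34.45 [0.45656495 0.26622933 0.20682793] 149.43153865077883
wrist 45 [388, 140, 19, 16, 118] c [437. 332.] wh [12.  9.] axis 62.8
wrist 45 [412, 145, 32, 16, 77] c [449. 350.] wh [24.  3.] axis 86.1
wrist 45 [337, 149, 20, 12, 27] c [425. 303.] wh [13.  2.] axis 87.6
wrist 45 [442, 180, 7, 4, 20] c [474. 352.] wh [4. 2.] axis 80.7
wrist 45 [245, 228, 154, 39, 1192] c [472. 257.] wh [109.  29.] axis 60.5
wrist 45 [508, 247, 42, 10, 163] c [569. 399.] wh [47.  7.] axis 60.2
wrist 45 [486, 262, 7, 9, 23] c [557. 359.] wh [8. 5.] axis 162.2
wrist 45 [469, 267, 7, 8, 19] c [552. 346.] wh [6. 5.] axis 9.4
wrist 45 [452, 271, 9, 10, 18] c [547. 332.] wh [4. 8.] axis 130.0
wrist 45 [269, 283, 10, 19, 131] c [486. 207.] wh [ 7. 17.] axis 140.6
wrist 45 [366, 283, 10, 20, 146] c [523. 269.] wh [ 7. 18.] axis 156.7
wrist 45 [297, 284, 14, 9, 80] c [493. 230.] wh [7. 9.] axis 23.3
wrist 60 [411, 144, 34, 18, 131] c [450. 350.] wh [24.  7.] axis 85.2
wrist 60 [436, 198, 4, 11, 21] c [485. 341.] wh [2. 7.] axis 141.3
top 60 [201, 210, 13, 19, 132] c [559. 260.] wh [17. 38.] axis 157.5
top 60 [217, 218, 14, 17, 97] c [544. 222.] wh [42. 15.] axis 36.0
top 60 [149, 227, 8, 5, 23] c [539. 375.] wh [ 6. 16.] axis 114.4
top 60 [231, 239, 3, 10, 26] c [506. 206.] wh [19.  4.] axis 176.9
[-88.2  51.3  -0.2  -9.3]
```

Request:
apply_moves(
  series=[
    [-30, 17, 0, -6],
    [-60, 35, 0, -9],
    [-88, 51, 0, -9],
    [-88, 51, 0, -9],
    [-88, 51, 0, -9],
  ],
)

```text
time: 34.97
tool_pos: [0.559, 0.2642, 0.2054]
orientation: [-0.0, 0.193, 0.981, -0.0]
contact_force: [-1.0, 0.1, -0.4]
finger_gap: 0.45
grip_force: 0.0
```

Request:
apply_moves(
  series=[
    [0, 0, 20, 0],
    [0, 0, 40, 0],
    [0, 0, 55, 0],
    [0, 0, 62, 0],
    [0, 0, 62, 0],
  ],
)

```text
time: 35.38
tool_pos: [0.5564, 0.2646, 0.1429]
orientation: [-0.001, 0.191, 0.982, -0.001]
contact_force: [0.4, -0.6, 0.3]
finger_gap: 0.447
grip_force: 0.0
```

Request:
apply_moves(
  series=[
    [0, 0, 0, 0],
    [0, 0, 0, 0],
    [0, 0, 0, 0],
    [0, 0, 0, 0],
    [0, 0, 0, 0],
  ],
  grip=1,
)

```text
time: 35.8
tool_pos: [0.5588, 0.2646, 0.1462]
orientation: [0.001, 0.19, 0.982, 0.0]
contact_force: [-1.1, -0.1, 8.2]
finger_gap: 0.152
grip_force: 32.0
```

Request:
apply_moves(
  series=[
    [0, 0, 0, 7],
    [0, 0, 0, 14],
    [0, 0, 0, 21],
    [0, 0, 0, 28],
    [0, 0, 0, 35],
  ],
)

```text
time: 36.22
tool_pos: [0.5593, 0.2652, 0.1462]
orientation: [0.002, 0.479, 0.878, 0.002]
contact_force: [0.1, 1.3, 5.6]
finger_gap: 0.153
grip_force: 32.5
```

```bash
python3 -c "
from h import *; import t
o=get_obs(); print(o['tool_pos'],t.yaw(o),o['contact_force'],o['moment'],o['finger_gap'])"
```

```text
[0.55928131 0.26519699 0.14622962] 122.745503618388 [0.12618252 1.27325289 5.63131565] [ 0.06516778 -0.30173308  0.08264086] 0.1528139805684803
```

Good. Finish bolt 3, release, lift and swing toward bolt 1.

Request:
apply_moves(
  series=[
    [0, 0, 0, 7],
    [0, 0, 0, 14],
    [0, 0, 0, 21],
    [0, 0, 0, 28],
    [0, 0, 0, 35],
  ],
)

```text
time: 36.63
tool_pos: [0.56, 0.2653, 0.1462]
orientation: [0.001, 0.721, 0.693, 0.003]
contact_force: [4.1, 1.8, 3.6]
finger_gap: 0.151
grip_force: 32.4
```

Request:
apply_moves(
  series=[
    [0, 0, 0, 7],
    [0, 0, 0, 14],
    [0, 0, 0, 21],
    [0, 0, 0, 28],
    [0, 0, 0, 35],
  ],
)

```text
time: 37.05
tool_pos: [0.5606, 0.2651, 0.1463]
orientation: [0.001, 0.896, 0.444, 0.004]
contact_force: [5.1, 0.8, 3.7]
finger_gap: 0.151
grip_force: 32.5
```

Request:
apply_moves(
  series=[
    [0, 0, 0, 5],
    [0, 0, 0, 10],
    [0, 0, 0, 15],
    [0, 0, 0, 15],
  ],
)

```text
time: 37.38
tool_pos: [0.5606, 0.2647, 0.1463]
orientation: [0.001, 0.946, 0.325, 0.003]
contact_force: [5.5, -0.1, 3.0]
finger_gap: 0.155
grip_force: 32.7
```

```bash
python3 -c "
from h import *; import t
o=get_obs(); print(o['tool_pos'],t.yaw(o),o['contact_force'],o['moment'],o['finger_gap'])"
```

```text
[0.56059796 0.26470904 0.14627121] 37.88418077674945 [ 5.48746207 -0.09087569  3.01266564] [-0.16472589 -0.82345511  0.72156378] 0.15463641910495968
```

Request:
apply_moves(
  series=[
    [0, 0, 0, 0],
    [0, 0, 0, 0],
    [0, 0, -15, 0],
    [0, 0, -45, 0],
    [0, 0, -80, -4],
  ],
  grip=0.1,
)

```text
time: 37.8
tool_pos: [0.5567, 0.2643, 0.2233]
orientation: [-0.0, 0.933, 0.359, -0.003]
contact_force: [-0.2, 0.7, -0.2]
finger_gap: 0.435
grip_force: 0.0
```

Request:
apply_moves(
  series=[
    [0, 0, -30, -7],
    [0, 0, -60, -14],
    [0, 0, -80, -21],
    [0, 0, -80, -28],
    [0, 0, -80, -35],
  ],
)

```text
time: 38.22
tool_pos: [0.5583, 0.2649, 0.3065]
orientation: [0.001, 0.78, 0.626, 0.002]
contact_force: [-0.1, 0.1, -2.2]
finger_gap: 0.448
grip_force: 0.0
```

```bash
python3 t.py 508 200 310 88.6
```

```text
[-74.3 -35.   -3.5 -11.2]
```

Request:
apply_moves(
  series=[
    [-20, -17, 0, -6],
    [-40, -35, 0, -11],
    [-40, -35, 0, -11],
    [-40, -35, 0, -11],
  ],
)

```text
time: 38.55
tool_pos: [0.5144, 0.2332, 0.3051]
orientation: [0.0, 0.719, 0.695, 0.0]
contact_force: [0.8, 0.5, -0.3]
finger_gap: 0.455
grip_force: 0.0
```

```bash
python3 bolts.py 33|grep -v 'top'; python3 t.py 509.2 355.5 207 160
```

```text
38.55 [0.51436806 0.23323942 0.30507902] 88.00421993694542
wrist 45 [291, 46, 44, 27, 585] c [508. 354.] wh [14. 42.] axis 154.9
wrist 45 [348, 133, 39, 36, 566] c [556. 267.] wh [41. 15.] axis 40.8
wrist 45 [244, 135, 37, 35, 508] c [457. 268.] wh [43. 12.] axis 40.7
wrist 45 [304, 190, 24, 8, 177] c [506. 226.] wh [ 7. 22.] axis 0.0
wrist 60 [291, 46, 45, 27, 664] c [508. 354.] wh [15. 42.] axis 155.2
wrist 60 [348, 133, 39, 36, 664] c [557. 267.] wh [42. 16.] axis 40.7
wrist 60 [243, 134, 38, 37, 550] c [457. 268.] wh [45. 12.] axis 40.9
wrist 60 [304, 190, 25, 8, 197] c [507. 226.] wh [ 7. 23.] axis 178.3
[121.3 -10.6  97.7 -72. ]
```

Request:
apply_moves(
  series=[
    [25, -2, 0, -7],
    [50, -4, 0, -14],
    [75, -6, 0, -21],
    [100, -8, 20, -28],
    [121, -10, 40, -35],
  ],
)

```text
time: 39.07
tool_pos: [0.5101, 0.3574, 0.2645]
orientation: [0.001, 0.474, 0.881, 0.002]
contact_force: [0.7, 0.2, -0.3]
finger_gap: 0.45
grip_force: 0.0
```

Request:
apply_moves(
  series=[
    [0, 0, 15, -7],
    [0, 0, 30, -14],
    [0, 0, 45, -21],
    [0, 0, 57, -28],
    [0, 0, 57, -32],
  ],
)

```text
time: 39.48
tool_pos: [0.5085, 0.355, 0.2036]
orientation: [-0.002, 0.213, 0.977, -0.002]
contact_force: [-0.7, 0.2, 0.2]
finger_gap: 0.448
grip_force: 0.0
```

Request:
apply_moves(
  series=[
    [0, 0, 0, 0],
    [0, 0, 0, 0],
  ],
)

```text
time: 39.65
tool_pos: [0.5096, 0.3554, 0.207]
orientation: [0.0, 0.217, 0.976, 0.0]
contact_force: [0.7, 0.5, 0.6]
finger_gap: 0.451
grip_force: 0.0
```

```bash
python3 t.py 508.7 355.3 144 155
```

```text
[ 0.8 -0.5 63.  -0.1]
```

Request:
apply_moves(
  series=[
    [0, 0, 20, 0],
    [0, 0, 40, 0],
    [0, 0, 52, 0],
    [0, 0, 61, 0],
    [0, 0, 61, 0],
  ],
)

```text
time: 40.07
tool_pos: [0.5087, 0.3546, 0.1446]
orientation: [-0.001, 0.217, 0.976, -0.001]
contact_force: [0.3, 0.1, -0.7]
finger_gap: 0.45
grip_force: 0.0
```

Request:
apply_moves(
  series=[
    [0, 0, 0, 0],
    [0, 0, 0, 0],
    [0, 0, 0, 0],
    [0, 0, 0, 0],
    [0, 0, 0, 0],
  ],
  grip=1,
)

```text
time: 40.48
tool_pos: [0.5095, 0.3553, 0.147]
orientation: [0.001, 0.216, 0.976, 0.001]
contact_force: [-0.2, -0.1, -0.8]
finger_gap: 0.149
grip_force: 29.9
```

Request:
apply_moves(
  series=[
    [0, 0, 0, 7],
    [0, 0, 0, 14],
    [0, 0, 0, 21],
    [0, 0, 0, 28],
    [0, 0, 0, 35],
  ],
)

```text
time: 40.9
tool_pos: [0.5096, 0.3554, 0.147]
orientation: [0.001, 0.502, 0.865, 0.001]
contact_force: [0.0, 2.4, 2.6]
finger_gap: 0.151
grip_force: 29.9
```

Request:
apply_moves(
  series=[
    [0, 0, 0, 7],
    [0, 0, 0, 14],
    [0, 0, 0, 21],
    [0, 0, 0, 28],
    [0, 0, 0, 35],
  ],
)

```text
time: 41.32
tool_pos: [0.5098, 0.3554, 0.147]
orientation: [0.0, 0.739, 0.674, 0.001]
contact_force: [1.9, 1.6, 0.0]
finger_gap: 0.15
grip_force: 29.9
```

Request:
apply_moves(
  series=[
    [0, 0, 0, 7],
    [0, 0, 0, 14],
    [0, 0, 0, 21],
    [0, 0, 0, 28],
    [0, 0, 0, 35],
  ],
)

```text
time: 41.73
tool_pos: [0.51, 0.3554, 0.147]
orientation: [-0.0, 0.907, 0.421, 0.002]
contact_force: [3.1, 1.9, 0.4]
finger_gap: 0.149
grip_force: 29.9
```

Request:
apply_moves(
  series=[
    [0, 0, 0, 6],
    [0, 0, 0, 12],
    [0, 0, 0, 12],
    [0, 0, 0, 12],
  ],
)

```text
time: 42.07
tool_pos: [0.51, 0.3553, 0.147]
orientation: [-0.0, 0.945, 0.328, 0.002]
contact_force: [3.6, 2.3, 2.2]
finger_gap: 0.155
grip_force: 30.5
```

```bash
python3 -c "
from h import *; import t
o=get_obs(); print(o['tool_pos'],t.yaw(o),o['contact_force'],o['moment'],o['finger_gap'])"
```

```text
[0.50996646 0.35529398 0.14697582] 38.31951460808256 [3.62814503 2.3316107  2.16886619] [ 0.34760967 -0.54430231  0.63244182] 0.15522253917900464
```

Request:
apply_moves(
  series=[
    [0, 0, 0, 0],
    [0, 0, 0, 0],
    [0, 0, -15, 0],
    [0, 0, -45, 0],
    [0, 0, -80, -4],
  ],
  grip=0.1,
)

```text
time: 42.48
tool_pos: [0.5073, 0.3538, 0.2244]
orientation: [0.0, 0.933, 0.359, -0.004]
contact_force: [0.8, 0.7, 0.7]
finger_gap: 0.438
grip_force: 0.0
```

Request:
apply_moves(
  series=[
    [-20, 16, -30, -7],
    [-45, 36, -60, -14],
    [-70, 56, -80, -21],
    [-95, 76, -80, -28],
    [-100, 80, -80, -35],
  ],
)

```text
time: 42.9
tool_pos: [0.4878, 0.2246, 0.3079]
orientation: [0.001, 0.781, 0.625, 0.0]
contact_force: [1.7, 1.0, 0.2]
finger_gap: 0.454
grip_force: 0.0
```

Request:
apply_moves(
  series=[
    [0, 0, 0, -7],
    [0, 0, 0, -10],
    [0, 0, 0, -10],
  ],
)

```text
time: 43.15
tool_pos: [0.4879, 0.2278, 0.3059]
orientation: [-0.0, 0.724, 0.69, -0.001]
contact_force: [0.4, 0.3, -0.1]
finger_gap: 0.452
grip_force: 0.0
```

```bash
python3 bolts.py 34|grep -v 'top'; python3 t.py 505 -161 230 88.5
```

```text
43.15 [0.48786673 0.22778219 0.30593907] 87.20837264545521
wrist 45 [321, 34, 37, 37, 434] c [508. 354.] wh [43. 13.] axis 43.5
wrist 45 [374, 126, 39, 35, 579] c [556. 267.] wh [41. 16.] axis 40.0
wrist 45 [270, 128, 36, 36, 492] c [456. 268.] wh [42. 11.] axis 41.6
wrist 45 [329, 184, 24, 8, 163] c [504. 225.] wh [ 7. 22.] axis 179.9
wrist 60 [320, 34, 39, 38, 615] c [508. 354.] wh [43. 14.] axis 42.5
wrist 60 [373, 126, 40, 36, 673] c [556. 267.] wh [42. 16.] axis 39.3
wrist 60 [270, 128, 37, 36, 540] c [456. 268.] wh [43. 12.] axis 41.5
wrist 60 [328, 184, 25, 8, 194] c [504. 225.] wh [ 7. 23.] axis 177.7
[-387.8   37.3   75.8   -1.5]
```

Request:
apply_moves(
  series=[
    [-40, 4, 0, 0],
    [-80, 8, 0, 0],
    [-120, 12, 0, 0],
    [-160, 16, 20, 0],
    [-200, 20, 40, 0],
  ],
)

```text
time: 43.67
tool_pos: [0.4982, 0.0319, 0.2694]
orientation: [0.001, 0.725, 0.689, 0.001]
contact_force: [1.3, 0.4, -0.9]
finger_gap: 0.449
grip_force: 0.0
```

Request:
apply_moves(
  series=[
    [-40, 4, 8, 0],
    [-80, 8, 16, 0],
    [-120, 12, 26, 0],
    [-160, 16, 36, 0],
    [-188, 17, 36, 0],
  ],
)

```text
time: 44.08
tool_pos: [0.5044, -0.1579, 0.2308]
orientation: [-0.002, 0.726, 0.688, -0.001]
contact_force: [-0.1, 0.8, 0.0]
finger_gap: 0.448
grip_force: 0.0
```

Request:
apply_moves(
  series=[
    [0, 0, 0, -1],
    [0, 0, 0, -1],
  ],
)

```text
time: 44.25
tool_pos: [0.5051, -0.1563, 0.2324]
orientation: [-0.001, 0.72, 0.694, -0.0]
contact_force: [0.1, 0.7, -0.3]
finger_gap: 0.45
grip_force: 0.0
```

```bash
python3 sc.py 40; python3 - <<'E'
from h import *
# stereo check of pocket rim: long straight edges near the pocket in the wrist view
d=load('w40'); g=cv2.cvtColor(d['image'],cv2.COLOR_RGB2GRAY)
e=cv2.Canny(cv2.GaussianBlur(g,(3,3),0),30,80)[30:150,270:380]
L=cv2.HoughLinesP(e,1,np.pi/180,14,minLineLength=20,maxLineGap=4)
for l in sorted(tuple(x[0]) for x in L):
    p=np.array(l)+[270,30,270,30]; print(p.tolist(),(hit(d,*p[:2],.026,True)*1000).round()[:2],(hit(d,*p[2:],.026,True)*1000).round()[:2])
E
```

```text
[ 0.50513336 -0.15626614  0.23241455] 87.9193833308276
top [361, 242, 20, 5, 72] ends [[361.0, 244.0], [380.0, 244.0]] z0 [[511.0, -80.0], [510.0, -126.0]] z.09 [[507.0, -73.0], [506.0, -116.0]]
wrist [318, 102, 11, 44, 397] ends [[321.0, 102.0999984741211], [323.3999938964844, 145.10000610351562]] z0 [[505.0, -73.0], [506.0, -127.0]] z.09 [[506.0, -75.0], [506.0, -117.0]]
scene [319, 164, 11, 25, 105] ends [[321.1000061035156, 163.5], [327.6000061035156, 188.10000610351562]] z0 [[450.0, -178.0], [503.0, -84.0]] z.09 [[499.0, -119.0], [548.0, -32.0]]
[299, 87, 299, 62] [481. -55.] [482. -25.]
[300, 98, 340, 97] [481. -68.] [528. -68.]
[303, 86, 303, 52] [485. -54.] [487. -13.]
[304, 144, 311, 121] [ 484. -122.] [493. -95.]
[307, 68, 331, 67] [491. -33.] [518. -32.]
[317, 131, 318, 102] [ 500. -107.] [502. -73.]
[326, 102, 329, 135] [511. -74.] [ 513. -113.]
[329, 132, 349, 130] [ 514. -109.] [ 537. -107.]
[336, 90, 336, 67] [523. -60.] [524. -33.]
[341, 59, 342, 88] [530. -23.] [530. -58.]
[350, 126, 377, 124] [ 538. -103.] [ 570. -101.]
[350, 130, 379, 128] [ 538. -107.] [ 573. -106.]
```

```bash
python3 -c "
from h import *
print(bot.job_done())"
```

```text
the job is handed in; nothing more can be done
None
```

I handed the job in at about 44 s of the 210 s allowed; no verdict came back. By my measurements the pellet and four balls are in the bowl, the cover is shut, all three bolts are home, and the scoop stands upright on the tray. I did not confirm the final ball counts in the bowl and bin by eye. The scoop slipped from the gripper while I was setting it down, but it landed upright.

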